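Set up the knock-out stack for a strap's bush

ROBOT

A 7-joint arm with a two-finger parallel gripper is mounted at the origin on the work surface. World frame = base frame: x ahead of the robot, y to its left, z up, the work surface at z = 0. Lengths are in m, angles in rad, forces in N, time in s.
With the tool pointing down it reaches from about 0.4 to 0.85 m from the base axis. Payload 10.4 kg.
Tool frame: the origin (TCP) lies between the finger pads; the fingertips stand 8 mm ahead of it and the grasp point (between the pads) lies 11 mm behind it; z points along the fingers, x is the direction in which the jaws open and shut, and the axes are right-handed (so a half turn about z gives the same grasp; the last joint's range is limited). The gripper opens to 87 mm and grips with 3 to 60 N. Pads are 19 mm wide; open, the fingers measure 117 mm over their backs; the gripper's body (75 mm by 190 mm) begins 51 mm behind the grasp point.
Start: joints at [-1.181, 0.332, -0.065, 1.46, 0.022, 1.35, -0.088], TCP at [0.251, 0.573, 0.231] pointing down, gripper open.
Joint ranges: [-2.6, 2.6], [-0.5, 2.12], [-1.47, 1.34], [0.16, 2.42], [-1.27, 4.41], [0.06, 2.06], [-2.6, 2.6]. Speed limits (rad/s): [2.22, 2.22, 2.79, 2.79, 3.14, 3.14, 3.14].

INTERFACE

Orientations are given as a unit quaternion [x, y, z, w].
In Python, from bench import r, viewer gives the robot as it stands.
- The arm moves only by the tool apply_moves, never from a script. Its argument "increments" is a list of rows, each an object with "grip": the closure in counts, from 0 (fully open) to 255 (shut); "xyz": the shift along the tool's x, y, z in mm, a list of three; "rotation": the turn, a rotation vector about the tool's x, y, z in degrees, a list of three. A call has 1 to 5 rows; each row is the pose to reach, as a shift and turn from the pose measured when the call began, along the tool's axes at that moment; what a row does not reach only later rows make up. A row lasts 1/8 s, in which the tool goes at most 62.5 mm and 10.7 degrees, less where a joint would pass 70% of its speed; a pose out of reach is approached as far as the arm can. A call with a gripper value outside its range is refused whole. The fingers move at their own pace and stop on an object; "squeeze" is the grip in N (left out, the last holds). Time passes only in rows, so rows that repeat a pose let the fingers close. It gives the time, the measured TCP pose, the force and the opening at its end, in the units of the state.
- r.read_state(): the state, without advancing time (a new reading comes with each control period).
- viewer.camera(name): name is "scene" or "side" or "wrist"; returns a dict with "img" (480x640x3 uint8, blue, green, red), "range_z" (480x640 float32, m along the optical axis (not along the pixel's ray), 0 where there is no reading), "vertical_fov" (degrees; the focal length in pixels is half the picture's height over the tangent of half this angle, whatever the lens; pixels are square), "cx", "cy" (the principal point, pixels), "D" ([k1, k2, p1, p2, k3] as OpenCV has them; the pictures are not rectified), "rvec" (rotation vector, rad) and "tvec" (3), from world to camera coordinates, as OpenCV has them. Camera axes: x right, y down, z forward; pixel columns grow to the right and rows downward; lengths in m; the calibration is good to about 2 mm. A picture is of the moment at which its call begins.
- r.close_job(): hands the job in, once; it reports no verdict.
The state is a dict: "time": time; "joint_positions": joint angles; "joint_vel": joint speeds; "joint_torque": joint torques, N m; "ee_pos": TCP position; "eef_rot": TCP orientation; "ft_force": force on the tool from outside, world axes, zero at the start; "torque": the same for the moment, N m; "width": finger opening in m.
Only numpy, scipy, OpenCV 4.12 (cv2) and the standard library are available. Lean on these libraries where they do the work, as an engineer would, in place of code of your own. Each camera call takes 0.05 s, during which the arm holds its last target.

TASK

Get the steel strap ready for its brass bush to be knocked out: first stand the short steel tube in the middle of the round cork pad and the wooden block in the middle of the square cork pad. Then lay the strap flat across the tops of both, along the line of the two pads and with its bush midway between them, and finally stand the large chrome socket upright on top of the strap, centred on the bush. Leave the mug of bolts, the spanner and the screwdriver where they are, and let go of everything.

Things in the scene. Friction and masses are not known exactly. Their poses are not given: they have to be found in the camera images.
- mat: Black rubber mat fixed on the bench, 120 x 260 mm, 4 mm thick. Origin at the centre of its underside, on the bench; its y axis is its long side. Both cork pads lie on its long centre line, 75 mm either side of its centre, so its centre is midway between them.
- pad_round: Round cork pad 70 mm across, 3 mm thick, fixed on the mat at either its +y or its -y end; its top is 7 mm above the bench. Origin at the centre of its underside.
- pad_square: Square cork pad 70 x 70 mm, 3 mm thick, fixed on the mat at the other end, square to the mat; its top is 7 mm above the bench. Origin at the centre of its underside.
- tube: Short off-cut of dark steel tube standing on end on the bench, open at both ends: 55 mm outside, 42 mm inside diameter, 40 mm high, about 0.27 kg. Origin at the centre of its underside, z along its axis.
- block: Plain wooden block 50 x 50 mm and 40 mm high (as high as the tube), about 80 g, standing on the bench. Origin at the centre of its underside, x and y square to its sides.
- strap: Flat steel strap lying on the bench, 200 x 40 mm and 8 mm thick, about 0.5 kg, the same either way round. A brass bush 32 mm across sits flush in its middle, and a small dark bolt hole is near each end. Origin at the middle of its underside, right under the bush; x along its length, z up.
- socket: The large chrome socket (a plain cylinder 30 mm in diameter, 45 mm high, about 0.14 kg, with a dark square drive hole in its top) standing upright on the bench. Not the small socket of 18 mm diameter, which is a bystander. Origin at the centre of its underside, z up.
- mug: White ceramic mug of bolts, 80 mm across the rim, 90 mm high, a handle on its +y side; stands among the parts; not to be moved. Origin at the centre of its underside.
- spanner: Steel adjustable spanner about 200 mm long, 12 mm high, lying at the left side (+y); not to be moved. Origin under it, near its middle; x along it towards the jaws.
- screwdriver: Blue-handled screwdriver lying at the right side (-y), about 200 mm long, handle 26 mm thick; not to be moved. Origin at the height of its underside, midway along it; x along it towards its tip.
There are look-alikes about, which are no part of the job. What is shaped like the socket but purple is not meant.

How it is judged:
On the way, in this order (a step that is already met when the one before it is completed fails the run):
1. the tube stands on the round pad and the block on the square pad, both let go (horizontal distance between tube and pad_round below 0.012 m and z of tube in the frame of pad_round between 0 and 0.006 m and angle between each of tube, block's own z axis and vertical below 0.1 rad and linear speed of each of tube, block below 0.02 m/s and angular speed of each of tube, block below 0.2 rad/s and horizontal distance between block and pad_square below 0.012 m and z of block in the frame of pad_square between 0 and 0.006 m and contact force between the fingers and tube below 0.2 N and contact force between the fingers and block below 0.2 N), for 0.2 s.
2. the strap lies flat across both, bush midway between them, let go (horizontal distance between tube and pad_round below 0.012 m and z of tube in the frame of pad_round between 0 and 0.006 m and angle between each of tube, block's own z axis and vertical below 0.1 rad and linear speed of each of tube, block, strap below 0.02 m/s and angular speed of each of tube, block, strap below 0.2 rad/s and horizontal distance between block and pad_square below 0.012 m and z of block in the frame of pad_square between 0 and 0.006 m and x of strap in the frame of mat between -0.012 and 0.012 m and y of strap in the frame of mat between -0.012 and 0.012 m and angle between the x axis of strap and the y axis of mat, either way round below 0.17 rad and z of strap in the frame of mat between 0.043 and 0.05 m and angle between strap's own z axis and vertical below 0.06 rad and contact force between the fingers and strap below 0.2 N), for 0.2 s.
At the end, for the whole second after the job is handed in: Tube and block upright, within 12 mm of their pads' centres; strap level (0.06 rad) on both, its middle within 12 mm of the mat's centre along each mat axis, within 0.17 rad of the pads' line; socket upright on it within 10 mm of the bush's centre; all released and at rest (horizontal distance between tube and pad_round below 0.012 m and z of tube in the frame of pad_round between 0 and 0.006 m and angle between each of tube, block, socket's own z axis and vertical below 0.1 rad and linear speed of each of tube, block, strap, socket below 0.02 m/s and angular speed of each of tube, block, strap, socket below 0.2 rad/s and horizontal distance between block and pad_square below 0.012 m and z of block in the frame of pad_square between 0 and 0.006 m and x of strap in the frame of mat between -0.012 and 0.012 m and y of strap in the frame of mat between -0.012 and 0.012 m and angle between the x axis of strap and the y axis of mat, either way round below 0.17 rad and z of strap in the frame of mat between 0.043 and 0.05 m and angle between strap's own z axis and vertical below 0.06 rad and horizontal distance between socket and strap below 0.01 m and z of socket in the frame of strap between 0.005 and 0.012 m); the robot touches nothing.
It fails at once if the mug is moved by more than 20 mm or tipped (distance of mug from where it was at the start of the episode above 0.02 m or angle between mug's own z axis and vertical above 0.3 rad).
It fails at once if the spanner is moved by more than 20 mm (distance of spanner from where it was at the start of the episode above 0.02 m).
It fails at once if the screwdriver is moved by more than 20 mm (distance of screwdriver from where it was at the start of the episode above 0.02 m).
It also fails if it takes over 96 s, if anything falls off the work surface, if the arm or the gripper's body presses on something with over 40 N, if the wrist force passes 120 N, or if a joint passes its speed limit or range.

## Working session

There is one attempt and no reset: what is moved stays moved. The work goes in short steps, Python scripts to look and compute and a tool call to move; the robot and the scene stay as the last step left them, time stands still between calls to the robot, and variables do not carry over. Pictures are saved under pics/ and viewed, and the job is handed in when it is done.

Besides the shell and the picture viewer there is one more tool, called after "Emit:" as name([rows], argument=value, ...), one row to a line, values as JSON. apply_moves: Moves the arm, as the interface text tells. Its arguments: {"type":"object","properties":{"increments":{"type":"array","items":{"type":"object","properties":{"grip":{"type":"number"},"xyz":{"type":"array","items":{"type":"number"}},"rotation":{"type":"array","items":{"type":"number"}}}}},"squeeze":{"type":"number"}},"required":["increments"]}

```bash
ls; mkdir -p pics; cat > h.py <<'E'
import numpy as np, cv2, sys
from bench import r, viewer
from scipy.spatial.transform import Rotation as R
def cam(n,save=None):
    c=viewer.camera(n)
    if save: cv2.imwrite('pics/'+save+'.png',c['img'])
    return c
def K(c):
    f=240/np.tan(np.radians(c['vertical_fov'])/2)
    return np.array([[f,0,c['cx']],[0,f,c['cy']],[0,0,1.]])
def world(c,u,v,z=None):
    """pixel -> world; with plane height z, else by range"""
    p=cv2.undistortPoints(np.array([[[u,v]]],float),K(c),np.array(c['D'],float),)[0,0]
    d=np.array([p[0],p[1],1.]); Rm=cv2.Rodrigues(np.array(c['rvec'],float))[0]; t=np.array(c['tvec'],float).ravel()
    o=-Rm.T@t; dw=Rm.T@d
    if z is None: s=c['range_z'][int(round(v)),int(round(u))]
    else: s=(z-o[2])/dw[2]
    return o+s*dw
def proj(c,P):
    return cv2.projectPoints(np.array(P,float).reshape(-1,1,3),np.array(c['rvec'],float),np.array(c['tvec'],float),K(c),np.array(c['D'],float))[0].reshape(-1,2)
def cloud(c):
    H,W=c['range_z'].shape
    u,v=np.meshgrid(np.arange(W),np.arange(H))
    p=cv2.undistortPoints(np.stack([u,v],-1).reshape(-1,1,2).astype(float),K(c),np.array(c['D'],float)).reshape(-1,2)
    z=c['range_z'].reshape(-1,1)
    P=np.hstack([p*z,z]); Rm=cv2.Rodrigues(np.array(c['rvec'],float))[0]; t=np.array(c['tvec'],float).ravel()
    return ((P-t)@Rm).reshape(H,W,3)
def st():
    s=r.read_state(); print({k:np.round(s[k],4).tolist() for k in ('time','ee_pos','eef_rot','ft_force','width')}); return s
def togo(target,yaw=None):
    """shift in tool mm to world target; yaw: desired world angle (deg) of the jaw axis, tool down"""
    s=r.read_state(); q=R.from_quat(s['eef_rot']); 
    print('shift',np.round(q.inv().apply(np.array(target)-s['ee_pos'])*1000,1))
    if yaw is not None:
        a=np.radians(yaw)
        for k in (0,np.pi):
            x=np.array([np.cos(a+k),np.sin(a+k),0]); z=np.array([0,0,-1.]); y=np.cross(z,x)
            g=R.from_matrix(np.stack([x,y,z],1)); print('rotvec',np.round(np.degrees((q.inv()*g).as_rotvec()),1), 'j7',np.round(s['joint_positions'][6],2))
E
python3 - <<'E'
from h import *
st()
for n in ('scene','side','wrist'):
    c=cam(n,n+'0'); print(n,c['vertical_fov'],c['D'],c['tvec'])
E
```

```text
pics
{'time': 0.0, 'ee_pos': [0.2506, 0.5722, 0.2298], 'eef_rot': [0.837, 0.5472, -0.0006, 0.0004], 'ft_force': [-1.1102, 0.349, 0.498], 'width': 0.0871}
scene 53.98649047580723 [0.00685531 0.         0.         0.         0.        ] [ 0.45069325 -0.13182264  1.46090109]
side 45.21030549138819 [-0.13304263  0.          0.          0.          0.        ] [-0.51872721  0.07330588  1.70052357]
wrist 58.884718179513015 [0.02774557 0.         0.         0.         0.        ] [-0.62261195 -0.03332954  0.39042782]
```

View pics/scene0.png

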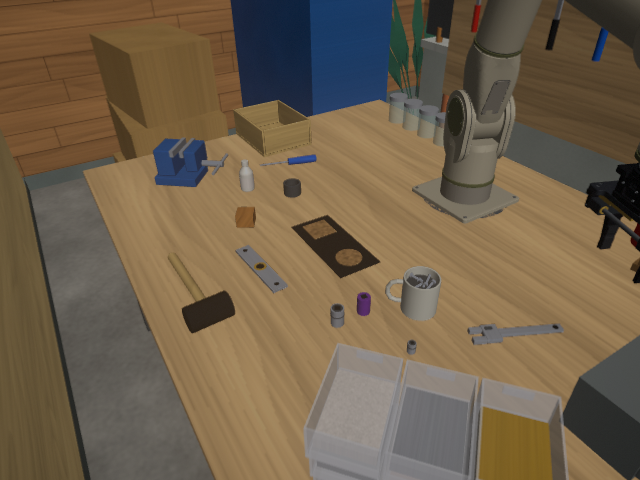

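View pics/side0.png

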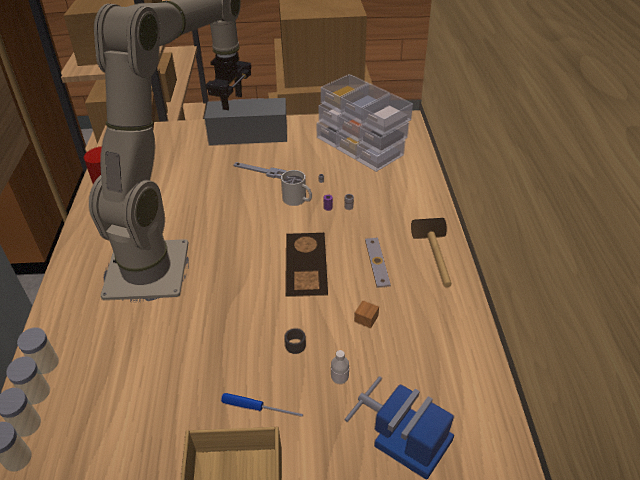

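Candidates for the socket, in the side view, are chrome large (349,201), purple (328,202) and small chrome (321,178). The tube is the dark ring at (295,341), the block is at (367,314) and the strap at (377,262). The round pad is at (305,244) and the square pad at (306,280). Next I'll take enlarged crops of both views.

```bash
python3 - <<'E'
import cv2
a=cv2.imread('pics/side0.png'); 
cv2.imwrite('pics/c1.png',cv2.resize(a[160:360,270:420],None,fx=4,fy=4,interpolation=cv2.INTER_CUBIC)[:600])
cv2.imwrite('pics/c1b.png',cv2.resize(a[290:390,270:420],None,fx=5,fy=5,interpolation=cv2.INTER_CUBIC))
b=cv2.imread('pics/scene0.png'); 
cv2.imwrite('pics/c2.png',cv2.resize(b[170:360,225:425],None,fx=4,fy=3.15,interpolation=cv2.INTER_CUBIC)[:600])
cv2.imwrite('pics/c2.png',cv2.resize(b[170:360,225:425],None,fx=3,fy=3,interpolation=cv2.INTER_CUBIC))
E
python3 - <<'E'
from h import *
for n,pts in (('side',dict(tubeT=(295,333),block=(366,308),strap=(377,261),sock=(349,196),small=(321,176),purple=(328,197),round=(305,244),square=(306,280),mug=(293,177))),
 ('scene',dict(tube=(292,181),block=(245,211),strap=(261,267),sock=(337,308),rnd=(349,257),sq=(319,230),small=(411,343)))):
    c=cam(n); P=cloud(c); np.save(n+'P.npy',P); cv2.imwrite('pics/%s_now.png'%n,c['img'])
    print(n, 'cam at',np.round(-cv2.Rodrigues(np.array(c['rvec'],float))[0].T@np.array(c['tvec']).ravel(),3))
    for k,(u,v) in pts.items(): print(k,np.round(P[v,u],4))
E
```

```text
side cam at [ 0.473 -1.211  1.215]
tubeT [ 0.4429 -0.2854  0.0245]
block [ 0.6337 -0.2262  0.0394]
strap [ 0.6906 -0.0231  0.0089]
sock [0.631  0.2373 0.0491]
small [0.5485 0.384  0.0246]
purple [0.5637 0.2481 0.0402]
round [0.4814 0.0672 0.0064]
square [ 0.4787 -0.0829  0.0065]
mug [0.453  0.3272 0.0681]
scene cam at [1.03  0.857 0.747]
tube [ 0.4277 -0.3248  0.0296]
block [ 0.6329 -0.2256  0.0399]
strap [ 0.6889 -0.0105  0.0072]
sock [0.6307 0.2481 0.0464]
rnd [0.481  0.0747 0.0074]
sq [ 0.4823 -0.0709  0.0078]
small [0.5495 0.3939 0.0272]
```

View pics/c1.png

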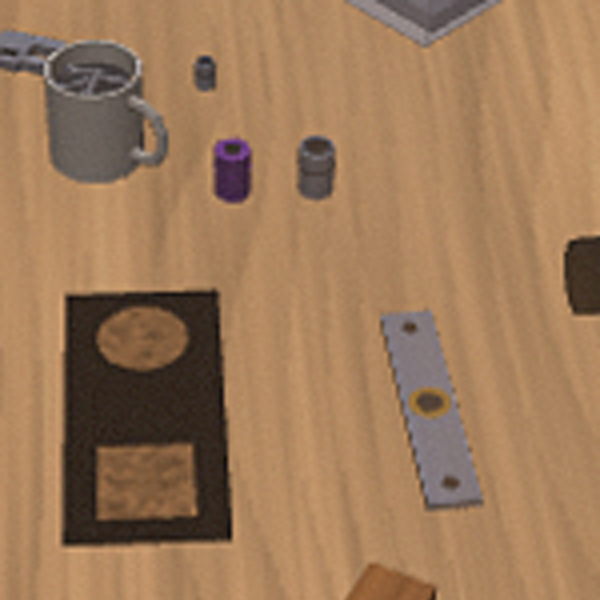

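View pics/c2.png

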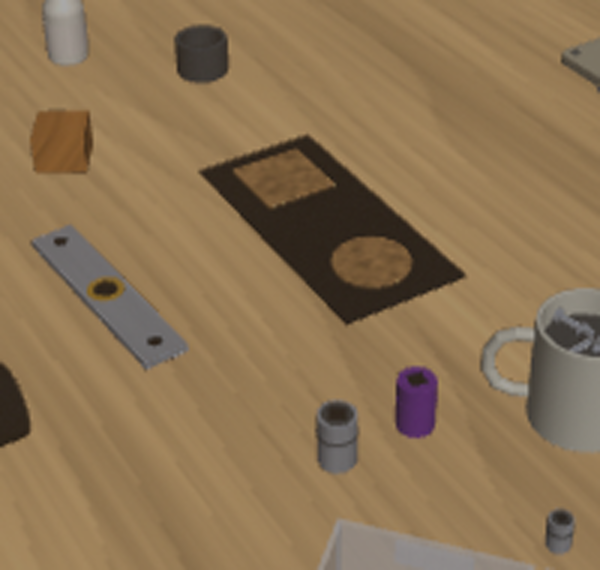

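View pics/c1b.png

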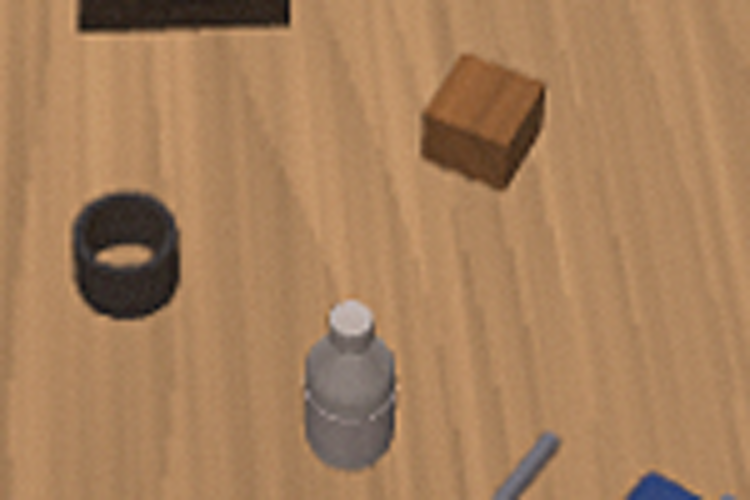

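The side crop shows the strap with bush at crop (430,402), large chrome socket at (316,147) and round pad at the mat's +y end. The scene crop agrees. Now the planar measurements.

```bash
python3 - <<'E'
from h import *
c=cam('side')
def w(pts,ox,oy,f,z): return np.array([world(c,ox+x/f,oy+y/f,z) for x,y in pts])
m=w([(66,295),(217,290),(232,542),(63,545)],270,160,4,.004); print('mat',m.round(4)[:,:2].tolist(),m.mean(0).round(4))
for a,b in ((0,3),(1,2),(0,1),(3,2)): d=m[a]-m[b]; print(np.linalg.norm(d).round(4),np.degrees(np.arctan2(d[1],d[0])).round(1))
pd=w([(143,337),(146,482)],270,160,4,.007); print('pads',pd.round(4)); d=pd[0]-pd[1]; print(np.linalg.norm(d),np.degrees(np.arctan2(d[1],d[0])))
s=w([(380,315),(430,310),(482,500),(428,507)],270,160,4,.008); print('strap',s.mean(0).round(4))
b=w([(430,402),(410,327),(451,483)],270,160,4,.008);print('bush,holes',b.round(4));d=b[1]-b[2];print(np.degrees(np.arctan2(d[1],d[0])))
print('sock',w([(316,147)],270,160,4,.045))
k=w([(467,55),(545,85),(505,140),(423,118)],270,290,5,.04);print('block',k.round(4),k.mean(0).round(4))
for i in range(4): d=k[i]-k[(i+1)%4]; print(np.linalg.norm(d).round(4),np.degrees(np.arctan2(d[1],d[0])).round(1))
for n in('side','scene'):
    P=np.load(n+'P.npy').reshape(-1,3)
    def box(x0,x1,y0,y1,z0,z1): 
        return P[(P[:,0]>x0)&(P[:,0]<x1)&(P[:,1]>y0)&(P[:,1]<y1)&(P[:,2]>z0)&(P[:,2]<z1)]
    for nm,bx in dict(tube=(.38,.52,-.36,-.24,.02,.05),tubetop=(.38,.52,-.36,-.24,.036,.05),block=(.57,.7,-.29,-.17,.036,.05),sock=(.6,.67,.2,.29,.042,.055),strap=(.62,.76,-.13,.1,.005,.015),mug=(.35,.56,.25,.4,.05,.12)).items():
        q=box(*bx); rc=cv2.minAreaRect(q[:,:2].astype(np.float32)); print(n,nm,len(q),q.mean(0).round(4),'lo',q.min(0).round(3),'hi',q.max(0).round(3),'rect',np.round(rc[0],4),np.round(rc[1],3),round(rc[2],1))
c2=cam('scene')
for n,(x,y),z in (('bush',(105,289),.008),('sock',(338,412),.045),('rnd',(372,262),.007),('sq',(284,178),.007),('tubetop',(202,40),.04)): print(n,world(c2,225+x/3,170+y/3,z).round(4))
E
```

```text
mat [[0.4255, 0.1204], [0.5433, 0.1178], [0.5378, -0.1439], [0.4198, -0.1388]] [ 0.4816 -0.0111  0.004 ]
0.2592 88.7
0.2617 88.8
0.1178 178.7
0.1181 177.5
pads [[ 0.4836  0.0654  0.007 ]
 [ 0.48   -0.0854  0.007 ]]
0.15081819302860872 88.65052662239347
strap [ 0.6915 -0.0223  0.008 ]
bush,holes [[ 0.6925 -0.0203  0.008 ]
 [ 0.6875  0.0611  0.008 ]
 [ 0.6971 -0.1024  0.008 ]]
93.34045804488963
sock [[0.63114419 0.23846823 0.045     ]]
block [[ 0.6294 -0.2018  0.04  ]
 [ 0.6686 -0.2257  0.04  ]
 [ 0.6429 -0.2615  0.04  ]
 [ 0.6016 -0.2437  0.04  ]] [ 0.6356 -0.2332  0.04  ]
0.0458 148.6
0.0441 54.4
0.045 -23.3
0.0503 -123.6
side tube 273 [ 0.4409 -0.3081  0.033 ] lo [ 0.414 -0.336  0.02 ] hi [ 0.468 -0.28   0.046] rect [ 0.4411 -0.3078] [0.056 0.054] 87.8
side tubetop 116 [ 0.4394 -0.3066  0.0393] lo [ 0.415 -0.335  0.036] hi [ 0.466 -0.28   0.046] rect [ 0.4404 -0.3077] [0.055 0.051] 88.4
side block 205 [ 0.6342 -0.2327  0.0386] lo [ 0.603 -0.268  0.036] hi [ 0.666 -0.2    0.049] rect [ 0.6327 -0.2332] [0.056 0.05 ] 58.1
side sock 27 [0.6296 0.24   0.0442] lo [0.618 0.227 0.042] hi [0
[... 547 characters left out ...]
 0.4403 -0.3   ] [0.054 0.058] 11.6
scene block 180 [ 0.6348 -0.2239  0.0395] lo [ 0.601 -0.259  0.036] hi [ 0.668 -0.193  0.043] rect [ 0.6342 -0.2254] [0.057 0.05 ] 59.7
scene sock 108 [0.6296 0.2467 0.0451] lo [0.615 0.231 0.042] hi [0.644 0.26  0.048] rect [0.6288 0.2453] [0.03  0.028] 71.2
scene strap 805 [ 0.6903 -0.0086  0.008 ] lo [ 0.665 -0.117  0.005] hi [0.715 0.086 0.012] rect [ 0.6903 -0.0154] [0.042 0.202] 3.1
scene mug 1321 [0.4578 0.3058 0.0744] lo [0.408 0.257 0.05 ] hi [0.509 0.346 0.093] rect [0.4543 0.2943] [0.084 0.103] 17.4
bush [ 0.6903 -0.0134  0.008 ]
sock [0.6276 0.2459 0.045 ]
rnd [0.4814 0.0754 0.007 ]
sq [ 0.4785 -0.0736  0.007 ]
tubetop [ 0.4428 -0.2939  0.04  ]
```

Emit:
apply_moves([
  {"grip": 0, "xyz": [-180, 200, -40], "rotation": [0, 0, 50]},
  {"grip": 0, "xyz": [-180, 200, -40], "rotation": [0, 0, 50]},
  {"grip": 0, "xyz": [-180, 200, -40], "rotation": [0, 0, 50]},
  {"grip": 0, "xyz": [-180, 200, -40], "rotation": [0, 0, 50]},
  {"grip": 0, "xyz": [-180, 200, -40], "rotation": [0, 0, 50]},
], squeeze=25)

```text
time: 0.98
ee_pos: [0.3637, 0.3239, 0.2715]
eef_rot: [0.991, 0.137, 0.001, -0.0]
ft_force: [-0.1, 0.5, 0.4]
width: 0.0867
```

```bash
python3 - <<'E'
from h import *
st(); togo([.46,0,.36],0)
E
```

```text
{'time': 0.975, 'ee_pos': [0.3637, 0.3239, 0.2715], 'eef_rot': [0.9905, 0.1373, 0.0006, -0.0003], 'ft_force': [-0.0596, 0.458, 0.4022], 'width': 0.0867}
shift [  4.7 337.9 -88.7]
rotvec [-0.  -0.1 15.8] j7 -0.55
rotvec [ 1.000e-01 -1.000e-01 -1.642e+02] j7 -0.55
```

Emit:
apply_moves([
  {"grip": 0, "xyz": [5, 300, -90], "rotation": [0, 0, 16]},
  {"grip": 0, "xyz": [5, 300, -90], "rotation": [0, 0, 16]},
  {"grip": 0, "xyz": [5, 300, -90], "rotation": [0, 0, 16]},
  {"grip": 0, "xyz": [5, 300, -90], "rotation": [0, 0, 16]},
  {"grip": 0, "xyz": [5, 300, -90], "rotation": [0, 0, 16]},
])

```text
time: 1.6
ee_pos: [0.4488, 0.0388, 0.3608]
eef_rot: [1.0, -0.002, 0.001, -0.001]
ft_force: [2.1, 1.2, -0.1]
width: 0.0867
```

```bash
python3 - <<'E'
from h import *
st(); c=cam('wrist','w1'); np.save('wP.npy',cloud(c))
print(-cv2.Rodrigues(np.array(c['rvec'],float))[0].T@np.array(c['tvec']).ravel())
E
```

```text
{'time': 1.6, 'ee_pos': [0.4488, 0.0388, 0.3608], 'eef_rot': [1.0, -0.0019, 0.0009, -0.0008], 'ft_force': [2.0575, 1.1847, -0.0989], 'width': 0.0867}
[0.44814602 0.11476445 0.5137508 ]
```

View pics/w1.png

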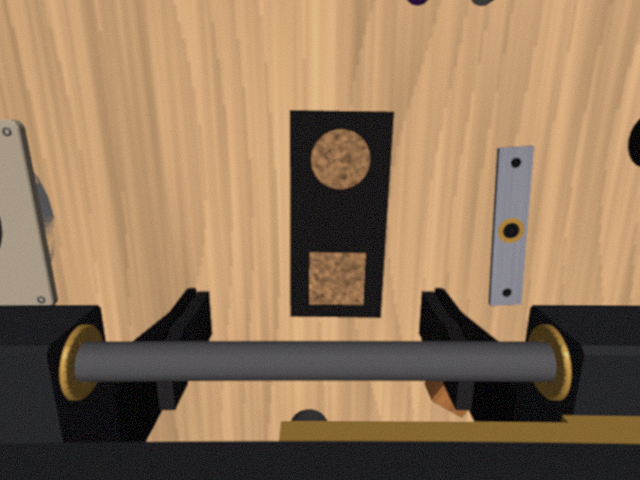

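The wrist picture shows the round pad at (340,158), square pad at (337,278), bush at (511,230) and strap holes at (516,162) and (507,293).

```bash
cat >> h.py <<'E'
def pw(c,**k):
    o={}
    for n,(u,v,z) in k.items(): o[n]=world(c,u,v,z); print(n,o[n].round(4))
    return o
def ang(a,b): d=b-a; return np.degrees(np.arctan2(d[1],d[0])).round(2), np.linalg.norm(d).round(4)
E
python3 - <<'E'
from h import *
c=cam('wrist')
o=pw(c,rnd=(340.5,158.5,.007),sq=(337.5,278.5,.007),bush=(511,230,.008),h1=(516,162,.008),h2=(507,293,.008),m1=(291,111,.004),m2=(393,112,.004),m3=(382,317,.004),m4=(291,316,.004))
print(ang(o['sq'],o['rnd']),ang(o['h2'],o['h1']),ang(o['m4'],o['m1']),ang(o['m3'],o['m2']),sum(o['m%d'%i] for i in (1,2,3,4))/4)
togo([.442,-.36,.33],0)
togo([.442,-.30,.33],0)
E
```

```text
rnd [0.4825 0.0612 0.007 ]
sq [ 0.4792 -0.0897  0.007 ]
bush [ 0.6923 -0.0288  0.008 ]
h1 [0.6884 0.0537 0.008 ]
h2 [ 0.6968 -0.1124  0.008 ]
m1 [0.4257 0.1153 0.004 ]
m2 [0.5428 0.1124 0.004 ]
m3 [ 0.5382 -0.1461  0.004 ]
m4 [ 0.418  -0.1427  0.004 ]
(np.float64(88.72), np.float64(0.151)) (np.float64(92.89), np.float64(0.1664)) (np.float64(88.27), np.float64(0.2581)) (np.float64(88.97), np.float64(0.2585)) [ 0.48116708 -0.0152591   0.004     ]
shift [ -3.1 394.3  31.7]
rotvec [-0.1 -0.3 -0.8] j7 -0.25
rotvec [-5.000e-01  1.000e-01  1.792e+02] j7 -0.25
shift [ -3.9 334.4  31.8]
rotvec [-0.1 -0.3 -0.8] j7 -0.25
rotvec [-5.000e-01  1.000e-01  1.792e+02] j7 -0.25
```

```bash
python3 - <<'E'
from h import *
st()
c=cam('wrist','w2');print(np.round(r.read_state()['joint_vel'],3)); st()
print(-cv2.Rodrigues(np.array(c['rvec'],float))[0].T@np.array(c['tvec']).ravel())
cv2.imwrite('pics/w2c.png',cv2.resize(c['img'][90:330,270:550],None,fx=2.5,fy=2.5,interpolation=cv2.INTER_CUBIC))
E
```

```text
{'time': 1.7, 'ee_pos': [0.4503, 0.0342, 0.3623], 'eef_rot': [1.0, -0.0068, 0.0025, -0.0008], 'ft_force': [1.1434, 1.3052, 0.8616], 'width': 0.0869}
[-0.036  0.015 -0.078  0.033 -0.026 -0.009 -0.032]
{'time': 1.75, 'ee_pos': [0.4495, 0.0378, 0.3612], 'eef_rot': [1.0, -0.0049, 0.0017, -0.001], 'ft_force': [-0.6252, -0.1035, -0.4048], 'width': 0.0868}
[0.4499297  0.11015512 0.51524036]
```

View pics/w2c.png

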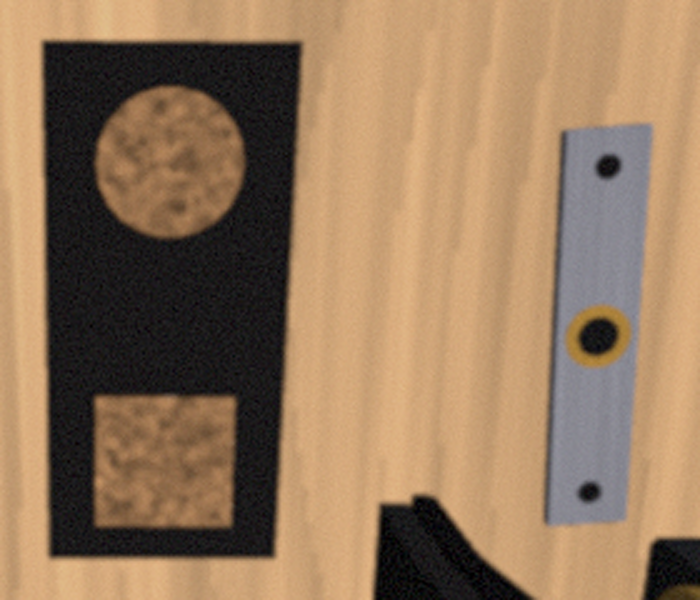

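```bash
cat >> h.py <<'E'
import pickle
def cam(n,save=None):
    c=viewer.camera(n)
    if save:
        cv2.imwrite('pics/'+save+'.png',c['img']); pickle.dump(c,open(save+'.pkl','wb'))
    return c
def load(s): return pickle.load(open(s+'.pkl','rb'))
def crop(c,x0,x1,y0,y1,f,name): cv2.imwrite('pics/'+name+'.png',cv2.resize(c['img'][y0:y1,x0:x1],None,fx=f,fy=f,interpolation=cv2.INTER_CUBIC))
E
python3 - <<'E'
from h import *
c=cam('wrist','w3'); st()
print(-cv2.Rodrigues(np.array(c['rvec'],float))[0].T@np.array(c['tvec']).ravel())
o=pw(c,rnd=(338,154.8,.007),sq=(336,274.4,.007),bush=(509.2,224,.008),h1=(513.2,156.4,.008),h2=(505.6,286.8,.008))
crop(c,270,550,90,330,2.5,'w3c')
a=cv2.imread('pics/w2c.png');b=cv2.imread('pics/w3c.png');print(cv2.phaseCorrelate(*[cv2.cvtColor(i,cv2.COLOR_BGR2GRAY).astype('f')[:480] for i in (a,b)]))
P=cloud(c); q=P[100:300,300:380].reshape(-1,3); print(P[155,338],P[274,336],P[224,515])
E
```

```text
{'time': 1.8, 'ee_pos': [0.4489, 0.0401, 0.3603], 'eef_rot': [1.0, -0.0031, 0.0009, -0.0008], 'ft_force': [-0.1073, 0.6015, 0.3563], 'width': 0.0866}
[0.44905728 0.11368904 0.51410805]
rnd [0.477  0.0735 0.007 ]
sq [ 0.4752 -0.0755  0.007 ]
bush [ 0.6858 -0.012   0.008 ]
h1 [0.6807 0.0689 0.008 ]
h2 [ 0.6908 -0.0942  0.008 ]
((4.163769899276019, 0.45334662396413705), 0.0545293081469006)
[0.47717377 0.07306192 0.00476856] [ 0.4752691  -0.0754053   0.00569009] [ 0.69368643 -0.01253424  0.00621675]
```

Emit:
apply_moves([
  {"grip": 0, "xyz": [70, 70, 0], "rotation": [0, 0, 0]},
  {"grip": 0, "xyz": [70, 130, 0], "rotation": [0, 0, 0]},
  {"grip": 0, "xyz": [70, 190, 0], "rotation": [0, 0, 0]},
  {"grip": 0, "xyz": [70, 230, 0], "rotation": [0, 0, 0]},
  {"grip": 0, "xyz": [70, 250, 0], "rotation": [0, 0, 0]},
])

```text
time: 2.42
ee_pos: [0.5168, -0.2127, 0.3594]
eef_rot: [1.0, -0.004, 0.0, -0.0]
ft_force: [0.3, 0.9, -0.3]
width: 0.0869
```

Emit:
apply_moves([
  {"grip": 0, "xyz": [0, 0, 0], "rotation": [0, 0, 0]},
  {"grip": 0, "xyz": [0, 0, 0], "rotation": [0, 0, 0]},
  {"grip": 0, "xyz": [0, 0, 0], "rotation": [0, 0, 0]},
])

```text
time: 2.8
ee_pos: [0.5173, -0.2107, 0.3592]
eef_rot: [1.0, -0.003, 0.0, -0.001]
ft_force: [0.1, -0.8, -1.2]
width: 0.0872
```

```bash
python3 - <<'E'
from h import *
st(); c=cam('wrist','w4'); print(np.round(r.read_state()['joint_vel'],3)); st()
E
```

```text
{'time': 2.8, 'ee_pos': [0.5173, -0.2107, 0.3592], 'eef_rot': [1.0, -0.0029, 0.0003, -0.0009], 'ft_force': [0.1497, -0.8132, -1.2346], 'width': 0.0872}
[ 0.004 -0.001  0.008 -0.003 -0.     0.     0.003]
{'time': 2.85, 'ee_pos': [0.5172, -0.211, 0.3593], 'eef_rot': [1.0, -0.0031, 0.0004, -0.0008], 'ft_force': [0.279, -0.7477, -0.299], 'width': 0.087}
```

View pics/w4.png

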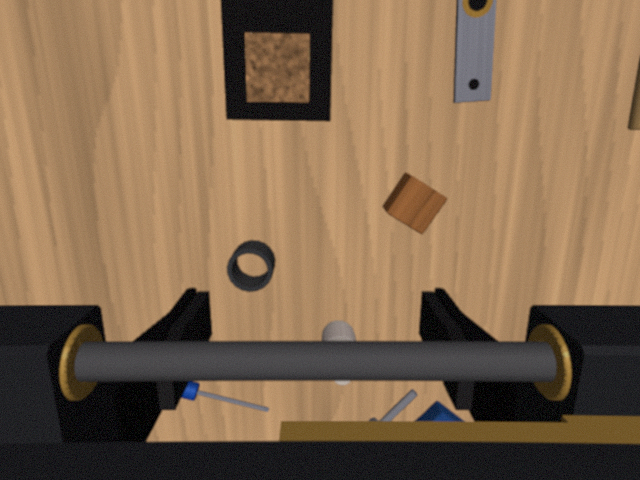

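```bash
python3 - <<'E'
from h import *
c=load('w4'); crop(c,215,475,150,300,3,'w4c')
o=pw(c,sq=(277.5,67.5,.007),h2=(474,84,.008),bush=(477.5,3,.008))
P=cloud(c).reshape(480,640,3)[:300].reshape(-1,3)
for nm,b in dict(tube=(.38,.52,-.36,-.24,.02,.05),tubetop=(.38,.52,-.36,-.24,.034,.05),block=(.57,.7,-.29,-.17,.03,.05)).items():
    q=P[(P[:,0]>b[0])&(P[:,0]<b[1])&(P[:,1]>b[2])&(P[:,1]<b[3])&(P[:,2]>b[4])&(P[:,2]<b[5])]
    rc=cv2.minAreaRect(q[:,:2].astype(np.float32)); print(nm,len(q),q.mean(0).round(4),q.min(0).round(3),q.max(0).round(3),np.round(rc[0],4),np.round(rc[1],3),rc[2])
E
```

```text
sq [ 0.4763 -0.0805  0.007 ]
h2 [ 0.6931 -0.0996  0.008 ]
bush [ 0.6883 -0.0205  0.008 ]
tube 1044 [ 0.438  -0.3041  0.0347] [ 0.411 -0.332  0.02 ] [ 0.465 -0.278  0.041] [ 0.4378 -0.3049] [0.054 0.054] 46.255863189697266
tubetop 716 [ 0.4379 -0.3044  0.0382] [ 0.411 -0.332  0.034] [ 0.465 -0.278  0.041] [ 0.438  -0.3049] [0.053 0.054] 52.7367057800293
block 1968 [ 0.6309 -0.2281  0.0384] [ 0.598 -0.262  0.03 ] [ 0.665 -0.196  0.042] [ 0.6318 -0.2293] [0.05  0.051] 57.93520736694336
```

View pics/w4c.png

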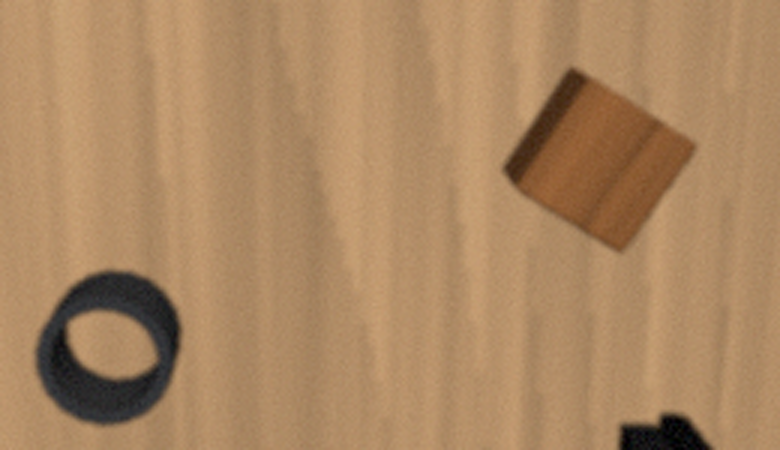

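Emit:
apply_moves([
  {"grip": 0, "xyz": [-40, 47, 60], "rotation": [0, 0, 0]},
  {"grip": 0, "xyz": [-79, 94, 120], "rotation": [0, 0, 0]},
  {"grip": 0, "xyz": [-79, 94, 180], "rotation": [0, 0, 0]},
  {"grip": 0, "xyz": [-79, 94, 240], "rotation": [0, 0, 0]},
  {"grip": 0, "xyz": [-79, 94, 260], "rotation": [0, 0, 0]},
])

```text
time: 3.48
ee_pos: [0.4375, -0.3032, 0.0972]
eef_rot: [1.0, -0.003, 0.0, -0.001]
ft_force: [0.3, 0.9, -0.7]
width: 0.0872
```

Emit:
apply_moves([
  {"grip": 0, "xyz": [0, 0, 0], "rotation": [0, 0, 0]},
])

```text
time: 3.6
ee_pos: [0.4357, -0.3017, 0.0948]
eef_rot: [1.0, -0.003, -0.002, -0.002]
ft_force: [0.5, -0.3, 0.6]
width: 0.0869
```

```bash
python3 - <<'E'
from h import *
st(); c=cam('wrist','w5'); togo([.438,-.305,.02],0)
E
```

```text
{'time': 3.6, 'ee_pos': [0.4357, -0.3017, 0.0948], 'eef_rot': [1.0, -0.0026, -0.0024, -0.0021], 'ft_force': [0.5429, -0.3226, 0.6263], 'width': 0.0869}
shift [ 0.9  2.8 77. ]
rotvec [-0.2  0.1 -0.3] j7 0.75
rotvec [1.000e-01 3.000e-01 1.797e+02] j7 0.75
```

View pics/w5.png

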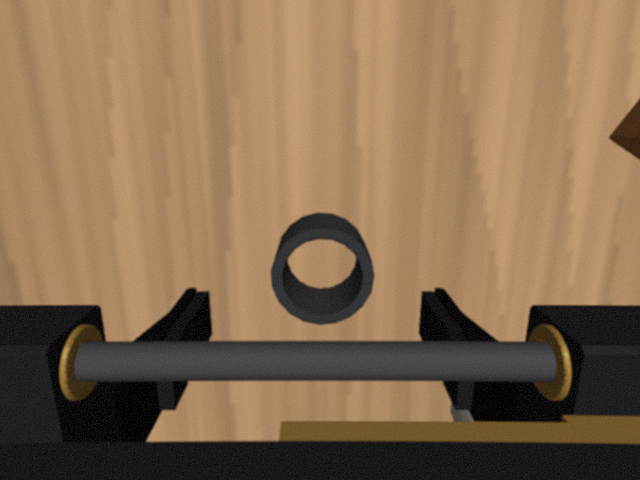

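```bash
python3 - <<'E'
from h import *
o=pw(load('w5'),tube=(322.5,276,.04)); togo([*o['tube'][:2],.021])
E
```

```text
tube [ 0.4385 -0.3039  0.04  ]
shift [ 1.4  1.7 76. ]
```

Emit:
apply_moves([
  {"grip": 0, "xyz": [1.5, 2, 50], "rotation": [0, 0, 0]},
  {"grip": 0, "xyz": [1.5, 2, 75], "rotation": [0, 0, 0]},
  {"grip": 0, "xyz": [1.5, 2, 75], "rotation": [0, 0, 0]},
  {"grip": 255, "xyz": [1.5, 2, 75], "rotation": [0, 0, 0]},
  {"grip": 255, "xyz": [1.5, 2, 75], "rotation": [0, 0, 0]},
], squeeze=25)

```text
time: 4.28
ee_pos: [0.4399, -0.3046, 0.0238]
eef_rot: [1.0, -0.002, 0.001, -0.001]
ft_force: [-0.2, -0.6, -0.1]
width: 0.0741
```

Emit:
apply_moves([
  {"grip": 255, "xyz": [0, 0, 0], "rotation": [0, 0, 0]},
  {"grip": 255, "xyz": [0, 0, 0], "rotation": [0, 0, 0]},
])

```text
time: 4.53
ee_pos: [0.4401, -0.3048, 0.0244]
eef_rot: [1.0, -0.002, 0.001, -0.001]
ft_force: [0.2, 1.0, 9.8]
width: 0.055
```

Emit:
apply_moves([
  {"grip": 255, "xyz": [0, 0, 0], "rotation": [0, 0, 0]},
  {"grip": 255, "xyz": [0, 0, -20], "rotation": [0, 0, 0]},
  {"grip": 255, "xyz": [0, 0, -60], "rotation": [0, 0, 0]},
  {"grip": 255, "xyz": [0, 0, -80], "rotation": [0, 0, 0]},
])

```text
time: 5.03
ee_pos: [0.4403, -0.3056, 0.1072]
eef_rot: [1.0, -0.003, 0.002, -0.001]
ft_force: [1.3, 0.3, -2.5]
width: 0.0554
```

```bash
python3 - <<'E'
from h import *
st(); togo([.481,.070,.11],0)
E
```

```text
{'time': 5.025, 'ee_pos': [0.4403, -0.3056, 0.1072], 'eef_rot': [1.0, -0.0026, 0.002, -0.0007], 'ft_force': [1.3142, 0.2783, -2.482], 'width': 0.0554}
shift [  38.7 -375.8   -2.2]
rotvec [-0.1 -0.2 -0.3] j7 0.75
rotvec [-4.000e-01  1.000e-01  1.797e+02] j7 0.75
```

Emit:
apply_moves([
  {"grip": 255, "xyz": [10, -62, -30], "rotation": [0, 0, 0]},
  {"grip": 255, "xyz": [20, -124, -60], "rotation": [0, 0, 0]},
  {"grip": 255, "xyz": [30, -186, -80], "rotation": [0, 0, 0]},
  {"grip": 255, "xyz": [39, -235, -90], "rotation": [0, 0, 0]},
  {"grip": 255, "xyz": [39, -255, -90], "rotation": [0, 0, 0]},
])

```text
time: 5.65
ee_pos: [0.481, -0.0475, 0.1996]
eef_rot: [1.0, -0.001, 0.003, -0.001]
ft_force: [0.7, -0.5, -3.0]
width: 0.0554
```

Emit:
apply_moves([
  {"grip": 255, "xyz": [0, -20, 0], "rotation": [0, 0, 0]},
  {"grip": 255, "xyz": [0, -20, 0], "rotation": [0, 0, 0]},
  {"grip": 255, "xyz": [0, -20, 0], "rotation": [0, 0, 0]},
  {"grip": 255, "xyz": [0, -20, 0], "rotation": [0, 0, 0]},
])

```text
time: 6.15
ee_pos: [0.4809, -0.0286, 0.1998]
eef_rot: [1.0, -0.002, 0.003, -0.001]
ft_force: [0.0, 0.6, -3.0]
width: 0.055
```

```bash
python3 - <<'E'
from h import *
st(); c=cam('wrist','w6');print(np.round(r.read_state()['joint_vel'],3))
E
```

```text
{'time': 6.15, 'ee_pos': [0.4809, -0.0286, 0.1998], 'eef_rot': [1.0, -0.0017, 0.0032, -0.0012], 'ft_force': [0.0113, 0.5549, -3.0337], 'width': 0.055}
[ 0.002  0.004 -0.005  0.001 -0.002 -0.003  0.   ]
```

View pics/w6.png

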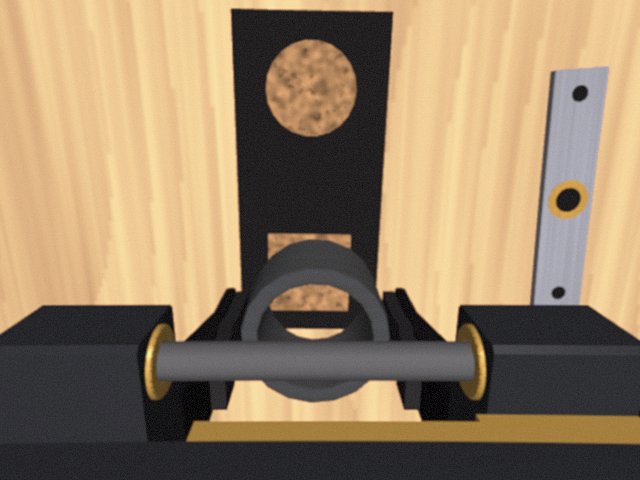

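```bash
python3 - <<'E'
from h import *
o=pw(load('w6'),rnd=(311,87.5,.007),bush=(568,199,.008),h1=(580,93,.008),h2=(558,293,.008),m1=(232,10,.004),m2=(393,13,.004),tube=(315.5,335,.2154),rl=(265,88,.007),rr=(357,88,.007),rt=(311,39,.007),rb=(311,137,.007))
print((o['rl']+o['rr']+o['rt']+o['rb'])/4)
print(ang(o['h2'],o['h1']),(o['h1']+o['h2'])/2)
togo([o['rnd'][0],o['rnd'][1],.08],0)
E
```

```text
rnd [0.4787 0.0703 0.007 ]
bush [ 0.6875 -0.0168  0.008 ]
h1 [0.6828 0.0644 0.008 ]
h2 [ 0.6923 -0.0994  0.008 ]
m1 [0.4214 0.1234 0.004 ]
m2 [0.5391 0.1211 0.004 ]
tube [ 0.4802 -0.027   0.2154]
rl [0.4436 0.0701 0.007 ]
rr [0.5138 0.0698 0.007 ]
rt [0.4789 0.1038 0.007 ]
rb [0.4784 0.0339 0.007 ]
[0.47870173 0.06938165 0.007     ]
(np.float64(93.31), np.float64(0.1641)) [ 0.68752967 -0.01747355  0.008     ]
shift [ -3.3 -98.5 120. ]
rotvec [-0.1 -0.4 -0.2] j7 -0.02
rotvec [ -0.6   0.2 179.8] j7 -0.02
```

Emit:
apply_moves([
  {"grip": 255, "xyz": [-1, -55, 30], "rotation": [0, 0, 0]},
  {"grip": 255, "xyz": [-2, -98, 80], "rotation": [0, 0, 0]},
  {"grip": 255, "xyz": [-2, -98, 130], "rotation": [0, 0, 0]},
  {"grip": 255, "xyz": [-2, -98, 145], "rotation": [0, 0, 0]},
  {"grip": 255, "xyz": [-2, -98, 145], "rotation": [0, 0, 0]},
])

```text
time: 6.82
ee_pos: [0.4803, 0.0687, 0.0552]
eef_rot: [1.0, -0.002, 0.003, -0.001]
ft_force: [-0.1, 0.7, -2.6]
width: 0.0546
```

```bash
python3 - <<'E'
from h import *
st(); togo([.4795,.0695,.032],0);c=cam('wrist','w7');c=cam('side','s7'); crop(c,250,400,200,320,5,'s7c')
E
```

```text
{'time': 6.825, 'ee_pos': [0.4803, 0.0687, 0.0552], 'eef_rot': [1.0, -0.0024, 0.0028, -0.0007], 'ft_force': [-0.0586, 0.6752, -2.5591], 'width': 0.0546}
shift [-1.  -0.7 23.2]
rotvec [-0.1 -0.3 -0.3] j7 -0.1
rotvec [-5.000e-01  1.000e-01  1.797e+02] j7 -0.1
```

View pics/w7.png

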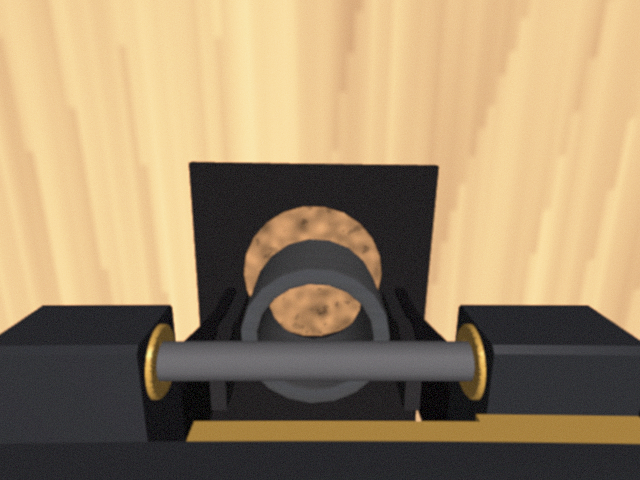

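Emit:
apply_moves([
  {"grip": 255, "xyz": [-1, -1, 12], "rotation": [0, 0, 0]},
  {"grip": 255, "xyz": [-1, -1, 22], "rotation": [0, 0, 0]},
  {"grip": 255, "xyz": [-1, -1, 23], "rotation": [0, 0, 0]},
  {"grip": 255, "xyz": [-1, -1, 24], "rotation": [0, 0, 0]},
])

```text
time: 7.42
ee_pos: [0.4809, 0.0704, 0.0327]
eef_rot: [1.0, -0.002, 0.004, -0.002]
ft_force: [-0.1, -0.2, -2.5]
width: 0.0551
```

Emit:
apply_moves([
  {"grip": 255, "xyz": [-1, 1, 1], "rotation": [0, 0, 0]},
  {"grip": 255, "xyz": [-1, 1, 2], "rotation": [0, 0, 0]},
])

```text
time: 7.68
ee_pos: [0.4801, 0.0694, 0.0314]
eef_rot: [1.0, -0.002, 0.004, -0.002]
ft_force: [-5.3, -1.5, 16.8]
width: 0.0548
```

Contact. I'll release, lift and look.

Emit:
apply_moves([
  {"grip": 0, "xyz": [0, 0, 0], "rotation": [0, 0, 0]},
  {"grip": 0, "xyz": [0, 0, 0], "rotation": [0, 0, 0]},
  {"grip": 0, "xyz": [0, 0, -25], "rotation": [0, 0, 0]},
  {"grip": 0, "xyz": [0, 0, -80], "rotation": [0, 0, 0]},
  {"grip": 0, "xyz": [0, 30, -140], "rotation": [0, 0, 0]},
])

```text
time: 8.3
ee_pos: [0.4786, 0.0421, 0.1687]
eef_rot: [1.0, -0.001, 0.004, -0.002]
ft_force: [1.0, 0.6, 0.1]
width: 0.0861
```

```bash
python3 - <<'E'
from h import *
st(); togo([.59,-.2,.25],-32)
E
```

```text
{'time': 8.3, 'ee_pos': [0.4786, 0.0421, 0.1687], 'eef_rot': [1.0, -0.0008, 0.0044, -0.0016], 'ft_force': [1.0354, 0.6257, 0.087], 'width': 0.0861}
shift [112.5 241.7 -81.1]
rotvec [-0.3 -0.4 31.9] j7 -0.15
rotvec [   0.6   -0.4 -148.1] j7 -0.15
```

Emit:
apply_moves([
  {"grip": 0, "xyz": [0, 50, -60], "rotation": [0, 0, 0]},
  {"grip": 0, "xyz": [0, 50, -60], "rotation": [0, 0, 0]},
  {"grip": 0, "xyz": [0, 50, -60], "rotation": [0, 0, 0]},
  {"grip": 0, "xyz": [0, 50, -60], "rotation": [0, 0, 0]},
  {"grip": 0, "xyz": [0, 50, -60], "rotation": [0, 0, 0]},
])

```text
time: 8.93
ee_pos: [0.4774, -0.0071, 0.2272]
eef_rot: [1.0, 0.0, 0.003, -0.001]
ft_force: [0.7, 0.4, 0.5]
width: 0.087
```

```bash
python3 - <<'E'
from h import *
st(); c=cam('wrist','w8'); crop(c,200,420,10,290,2.1,'w8c'); print(np.round(r.read_state()['joint_vel'],3))
c=cam('scene','sc8'); crop(c,285,385,205,285,7,'sc8c')
togo([.632,-.2,.20],-32)
E
```

```text
{'time': 8.925, 'ee_pos': [0.4774, -0.0071, 0.2272], 'eef_rot': [1.0, 0.0, 0.0033, -0.0011], 'ft_force': [0.6827, 0.4104, 0.4905], 'width': 0.087}
[-0.    -0.004  0.005 -0.006  0.002  0.001 -0.001]
shift [154.3 192.5  28.3]
rotvec [-0.3 -0.4 32. ] j7 -0.09
rotvec [   0.5   -0.3 -148. ] j7 -0.09
```

View pics/w8c.png

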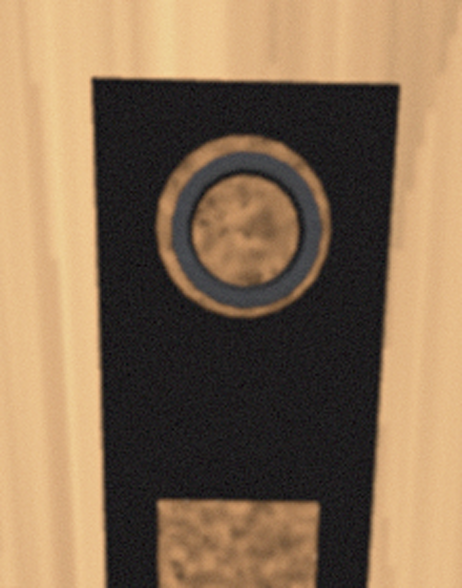

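View pics/sc8c.png

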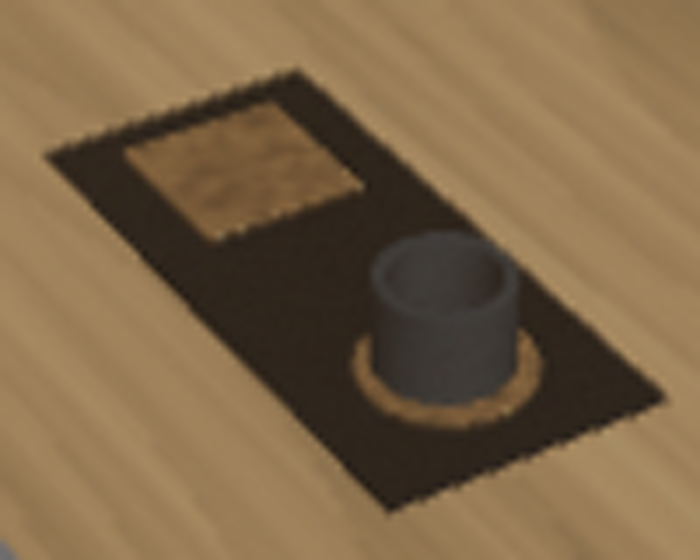

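Emit:
apply_moves([
  {"grip": 0, "xyz": [50, 60, 0], "rotation": [0, 0, 10]},
  {"grip": 0, "xyz": [100, 120, 20], "rotation": [0, 0, 20]},
  {"grip": 0, "xyz": [154, 170, 50], "rotation": [0, 0, 32]},
  {"grip": 0, "xyz": [154, 221, 100], "rotation": [0, 0, 32]},
  {"grip": 0, "xyz": [154, 221, 128], "rotation": [0, 0, 32]},
])

```text
time: 9.65
ee_pos: [0.632, -0.2268, 0.1045]
eef_rot: [0.961, -0.276, 0.004, -0.002]
ft_force: [0.3, 0.1, 0.2]
width: 0.0871
```

Emit:
apply_moves([
  {"grip": 0, "xyz": [0, 0, 0], "rotation": [0, 0, 0]},
  {"grip": 0, "xyz": [0, 0, 0], "rotation": [0, 0, 0]},
  {"grip": 0, "xyz": [0, 0, 0], "rotation": [0, 0, 0]},
])

```text
time: 10.02
ee_pos: [0.6332, -0.2254, 0.1064]
eef_rot: [0.961, -0.275, 0.005, -0.002]
ft_force: [-0.4, 0.5, 0.1]
width: 0.0868
```

```bash
python3 - <<'E'
from h import *
st(); c=cam('wrist','w9'); print(np.round(r.read_state()['joint_vel'],3))
togo([.632,-.2285,.022],-32)
P=cloud(c)[:300].reshape(-1,3);b=(.57,.7,-.29,-.17,.034,.05)
q=P[(P[:,0]>b[0])&(P[:,0]<b[1])&(P[:,1]>b[2])&(P[:,1]<b[3])&(P[:,2]>b[4])&(P[:,2]<b[5])]
rc=cv2.minAreaRect(q[:,:2].astype(np.float32)); print(len(q),q.mean(0),np.round(rc[0],4),np.round(rc[1],3),rc[2])
E
```

```text
{'time': 10.025, 'ee_pos': [0.6332, -0.2254, 0.1064], 'eef_rot': [0.9613, -0.2753, 0.005, -0.0021], 'ft_force': [-0.3682, 0.5012, 0.0854], 'width': 0.0868}
[ 0.002  0.002  0.001  0.005 -0.    -0.001  0.001]
shift [-0.   3.7 84.4]
rotvec [-0.4 -0.5  0. ] j7 0.04
rotvec [   0.8   -0.6 -180. ] j7 0.04
6877 [ 0.63435414 -0.22486567  0.03853953] [ 0.6337 -0.226 ] [0.044 0.051] 58.12981414794922
```

View pics/w9.png

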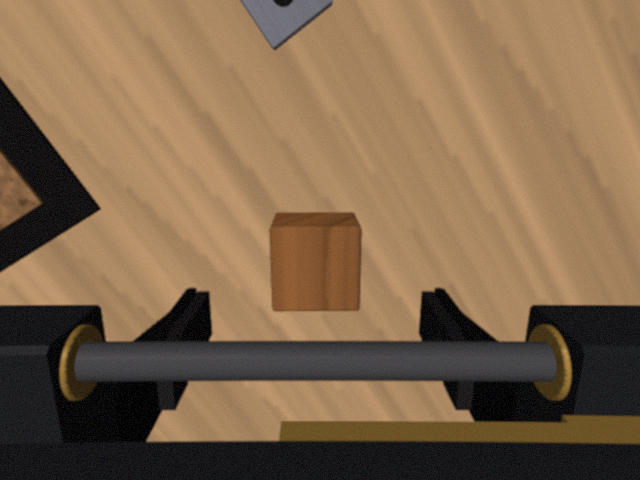

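```bash
python3 - <<'E'
from h import *
o=pw(load('w9'),b=(315.5,268.5,.04)); togo([*o['b'][:2],.021],-32)
E
```

```text
b [ 0.6326 -0.2278  0.04  ]
shift [ 0.1  2.8 85.4]
rotvec [-0.4 -0.5  0. ] j7 0.04
rotvec [   0.8   -0.6 -180. ] j7 0.04
```

Emit:
apply_moves([
  {"grip": 0, "xyz": [0, 3, 50], "rotation": [0, 0, 0]},
  {"grip": 0, "xyz": [0, 3, 84], "rotation": [-0.4, -0.5, 0]},
  {"grip": 0, "xyz": [0, 3, 84], "rotation": [-0.4, -0.5, 0]},
  {"grip": 255, "xyz": [0, 3, 84], "rotation": [-0.4, -0.5, 0]},
  {"grip": 255, "xyz": [0, 3, 84], "rotation": [-0.4, -0.5, 0]},
], squeeze=20)

```text
time: 10.7
ee_pos: [0.6336, -0.2281, 0.0246]
eef_rot: [0.961, -0.275, 0.001, -0.0]
ft_force: [0.0, 0.2, -0.3]
width: 0.0744
```

Emit:
apply_moves([
  {"grip": 255, "xyz": [0, 0, 0], "rotation": [0, 0, 0]},
  {"grip": 255, "xyz": [0, 0, 0], "rotation": [0, 0, 0]},
  {"grip": 255, "xyz": [0, 0, 0], "rotation": [0, 0, 0]},
])

```text
time: 11.08
ee_pos: [0.6337, -0.2282, 0.025]
eef_rot: [0.961, -0.275, 0.002, -0.0]
ft_force: [-1.0, -0.0, 3.9]
width: 0.0499
```

Emit:
apply_moves([
  {"grip": 255, "xyz": [0, 0, -20], "rotation": [0, 0, 0]},
  {"grip": 255, "xyz": [0, 0, -80], "rotation": [0, 0, 0]},
  {"grip": 255, "xyz": [0, 0, -130], "rotation": [0, 0, -10]},
  {"grip": 255, "xyz": [0, 0, -150], "rotation": [0, 0, -20]},
  {"grip": 255, "xyz": [0, 0, -150], "rotation": [0, 0, -31]},
])

```text
time: 11.7
ee_pos: [0.634, -0.229, 0.1788]
eef_rot: [1.0, -0.008, 0.004, 0.001]
ft_force: [-0.2, 0.5, -1.0]
width: 0.0499
```

```bash
python3 - <<'E'
from h import *
st(); togo([.477,-.12,.15],-1);togo([.477,-.0805,.08],-1)
E
```

```text
{'time': 11.7, 'ee_pos': [0.634, -0.229, 0.1788], 'eef_rot': [1.0, -0.0078, 0.0037, 0.001], 'ft_force': [-0.1621, 0.4913, -1.0032], 'width': 0.0499}
shift [-158.9 -106.6   27.4]
rotvec [ 0.1 -0.4  0.1] j7 0.51
rotvec [   0.7    0.2 -179.9] j7 0.51
shift [-160.1 -146.2   97.3]
rotvec [ 0.1 -0.4  0.1] j7 0.51
rotvec [   0.7    0.2 -179.9] j7 0.51
```

Emit:
apply_moves([
  {"grip": 255, "xyz": [-45, -42, 0], "rotation": [0, 0, 0]},
  {"grip": 255, "xyz": [-90, -84, 10], "rotation": [0, 0, 0]},
  {"grip": 255, "xyz": [-130, -120, 30], "rotation": [0, -0.4, 0]},
  {"grip": 255, "xyz": [-160, -146, 70], "rotation": [0, -0.4, 0]},
  {"grip": 255, "xyz": [-160, -146, 110], "rotation": [0, -0.4, 0]},
])

```text
time: 12.32
ee_pos: [0.4761, -0.0782, 0.0677]
eef_rot: [1.0, -0.006, 0.001, -0.001]
ft_force: [0.9, 0.2, -0.6]
width: 0.0499
```

Emit:
apply_moves([
  {"grip": 255, "xyz": [0, 0, 0], "rotation": [0, 0, 0]},
  {"grip": 255, "xyz": [0, 0, 0], "rotation": [0, 0, 0]},
  {"grip": 255, "xyz": [0, 0, 0], "rotation": [0, 0, 0]},
])

```text
time: 12.7
ee_pos: [0.4774, -0.0787, 0.0693]
eef_rot: [1.0, -0.007, 0.002, -0.001]
ft_force: [-0.4, -0.7, -0.2]
width: 0.0499
```

```bash
python3 - <<'E'
from h import *
st(); c=cam('wrist','w10'); togo([.477,-.0805,.0325],-1)
E
```

```text
{'time': 12.7, 'ee_pos': [0.4774, -0.0787, 0.0693], 'eef_rot': [1.0, -0.0069, 0.0024, -0.001], 'ft_force': [-0.4179, -0.6529, -0.2353], 'width': 0.0499}
shift [-0.4  1.9 36.5]
rotvec [-0.1 -0.3  0.2] j7 0.22
rotvec [   0.4   -0.2 -179.8] j7 0.22
```

View pics/w10.png

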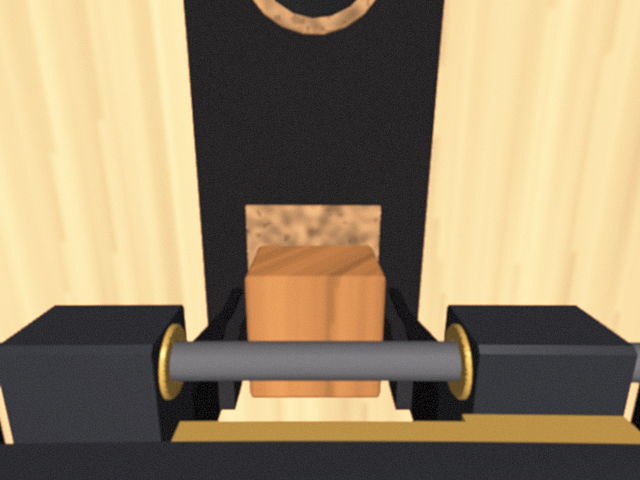

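Emit:
apply_moves([
  {"grip": 255, "xyz": [0, 2, 20], "rotation": [0, 0, 0]},
  {"grip": 255, "xyz": [0, 2, 36], "rotation": [0, 0, 0]},
  {"grip": 255, "xyz": [0, 2, 37], "rotation": [0, 0, 0]},
  {"grip": 255, "xyz": [0, 2, 38], "rotation": [0, 0, 0]},
])

```text
time: 13.25
ee_pos: [0.4773, -0.0808, 0.0314]
eef_rot: [1.0, -0.007, 0.002, -0.001]
ft_force: [-6.8, 0.3, 16.6]
width: 0.05
```

Emit:
apply_moves([
  {"grip": 255, "xyz": [0, 0, 1], "rotation": [0, 0, 0]},
])

```text
time: 13.38
ee_pos: [0.4773, -0.0808, 0.0314]
eef_rot: [1.0, -0.007, 0.002, -0.001]
ft_force: [-8.4, 1.9, 21.7]
width: 0.0499
```

Contact with the pad. Release and lift off.

Emit:
apply_moves([
  {"grip": 0, "xyz": [0, 0, 0], "rotation": [0, 0, 0]},
  {"grip": 0, "xyz": [0, 0, 0], "rotation": [0, 0, 0]},
  {"grip": 0, "xyz": [0, 0, -25], "rotation": [0, 0, 0]},
  {"grip": 0, "xyz": [0, 0, -80], "rotation": [0, 0, 0]},
  {"grip": 0, "xyz": [0, 25, -140], "rotation": [0, 0, 0]},
])

```text
time: 14.0
ee_pos: [0.4762, -0.1041, 0.1703]
eef_rot: [1.0, -0.006, 0.001, -0.001]
ft_force: [1.0, 0.7, 0.4]
width: 0.0855
```

Emit:
apply_moves([
  {"grip": 0, "xyz": [70, 40, -60], "rotation": [0, 0, -4]},
  {"grip": 0, "xyz": [70, 40, -110], "rotation": [0, 0, -4]},
  {"grip": 0, "xyz": [70, 40, -110], "rotation": [0, 0, -4]},
  {"grip": 0, "xyz": [70, 40, -110], "rotation": [0, 0, -4]},
  {"grip": 0, "xyz": [70, 40, -110], "rotation": [0, 0, -4]},
])

```text
time: 14.62
ee_pos: [0.5448, -0.1448, 0.2791]
eef_rot: [1.0, 0.029, 0.0, -0.002]
ft_force: [0.3, 0.3, -0.6]
width: 0.0869
```

```bash
python3 - <<'E'
from h import *
st(); c=cam('wrist','w11');print(np.round(r.read_state()['joint_vel'],3))
c=cam('scene','sc11'); crop(c,285,385,195,285,6.5,'sc11c')
E
```

```text
{'time': 14.625, 'ee_pos': [0.5448, -0.1448, 0.2791], 'eef_rot': [0.9996, 0.0293, 0.0003, -0.0016], 'ft_force': [0.298, 0.2789, -0.6179], 'width': 0.0869}
[-0.    -0.001  0.001  0.001  0.001 -0.    -0.   ]
```

View pics/w11.png

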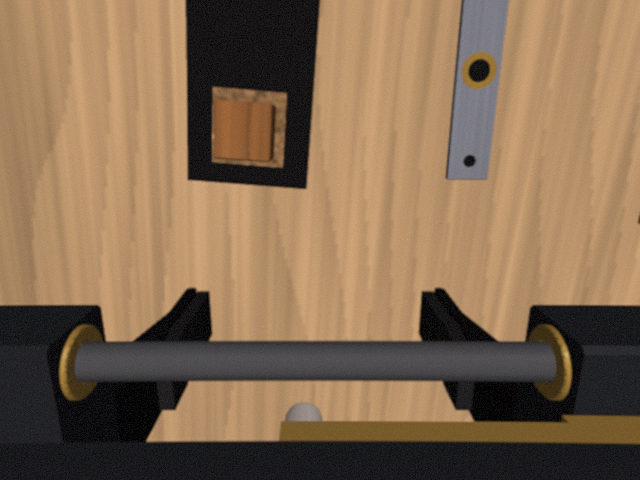

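View pics/sc11c.png

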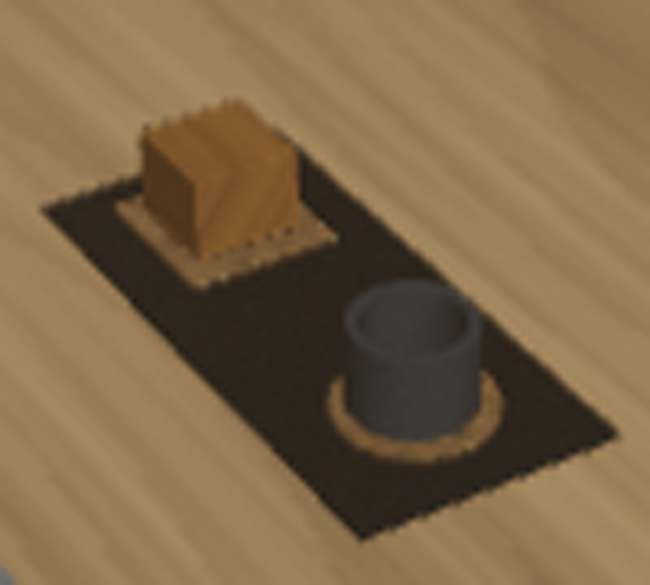

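```bash
python3 - <<'E'
from h import *
c=load('w11'); crop(c,195,305,75,185,5.4,'w11c'); crop(c,440,510,40,190,4,'w11d')
c=load('sc11')
Q=cloud(c)[180:300,270:400].reshape(-1,3)
for nm,b in dict(block=(.42,.54,-.14,-.02),tube=(.42,.54,.02,.13)).items():
    q=Q[(Q[:,0]>b[0])&(Q[:,0]<b[1])&(Q[:,1]>b[2])&(Q[:,1]<b[3])&(Q[:,2]>.043)]; rc=cv2.minAreaRect(q[:,:2].astype('f')); print(nm,np.round(rc[0],4),np.round(rc[1],3),rc[2],q[:,2].mean())
E
```

```text
block [ 0.4785 -0.0795] [0.052 0.054] 3.9298408031463623 0.046960974823698
tube [0.4823 0.0711] [0.054 0.051] 56.57167434692383 0.04622077262877847
```

View pics/w11c.png

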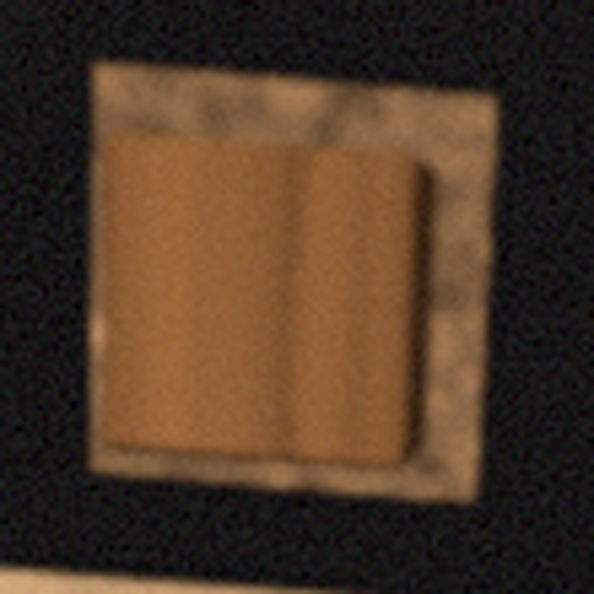

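View pics/w11d.png

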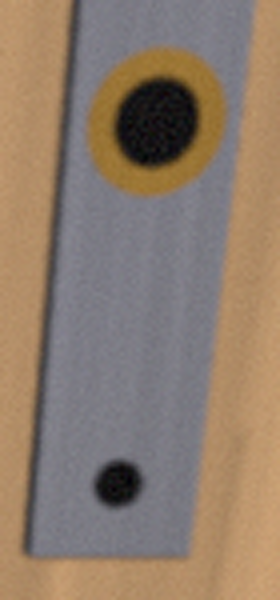

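```bash
python3 - <<'E'
from h import *
c=load('w11'); 
def w(pts,ox,oy,f,z): return np.array([world(c,ox+x/f,oy+y/f,z) for x,y in pts])
p=w([(92,62),(498,93),(480,503),(90,470)],195,75,5.4,.007);b=w([(107,135),(420,155),(408,465),(105,445)],195,75,5.4,.047)
print(p.mean(0),b.mean(0),np.linalg.norm(p[0]-p[1]),np.linalg.norm(b[0]-b[1]),np.linalg.norm(b[0]-b[3]))
d=w([(156,122),(118,483)],440,40,4,.008);print(d)
togo([.6875,-.017,.20],3)
E
```

```text
[ 0.47648689 -0.08082749  0.007     ] [ 0.47757062 -0.08247141  0.047     ] 0.07036642162340374 0.049515865003653396 0.04827571067325958
[[ 0.68807386 -0.01774871  0.008     ]
 [ 0.69283666 -0.09931455  0.008     ]]
shift [ 149.9 -118.9   79.6]
rotvec [-0.2 -0.   0.4] j7 0.38
rotvec [ 1.000e-01 -3.000e-01 -1.796e+02] j7 0.38
```

Emit:
apply_moves([
  {"grip": 0, "xyz": [50, -40, 50], "rotation": [0, 0, 0]},
  {"grip": 0, "xyz": [100, -80, 100], "rotation": [0, 0, 0]},
  {"grip": 0, "xyz": [150, -119, 150], "rotation": [0, 0, 0]},
  {"grip": 0, "xyz": [150, -119, 190], "rotation": [0, 0, 0]},
  {"grip": 0, "xyz": [150, -119, 200], "rotation": [0, 0, 0]},
])

```text
time: 15.35
ee_pos: [0.6867, -0.0137, 0.0753]
eef_rot: [1.0, 0.031, -0.002, -0.002]
ft_force: [-0.2, 0.1, 1.0]
width: 0.087
```

Emit:
apply_moves([
  {"grip": 0, "xyz": [0, 0, 0], "rotation": [0, 0, 0]},
  {"grip": 0, "xyz": [0, 0, 0], "rotation": [0, 0, 0]},
  {"grip": 0, "xyz": [0, 0, 0], "rotation": [0, 0, 0]},
])

```text
time: 15.72
ee_pos: [0.6872, -0.0146, 0.0773]
eef_rot: [1.0, 0.03, -0.001, -0.002]
ft_force: [0.4, -0.1, -0.0]
width: 0.087
```

```bash
python3 - <<'E'
from h import *
st(); c=cam('wrist','w12'); togo([.6875,-.017,.014],3.3)
E
```

```text
{'time': 15.725, 'ee_pos': [0.6872, -0.0146, 0.0773], 'eef_rot': [0.9995, 0.0301, -0.0007, -0.002], 'ft_force': [0.3951, -0.0557, -0.0149], 'width': 0.087}
shift [ 0.2  2.7 63.2]
rotvec [-0.2  0.1  0.2] j7 0.31
rotvec [-1.000e-01 -4.000e-01 -1.798e+02] j7 0.31
```

View pics/w12.png

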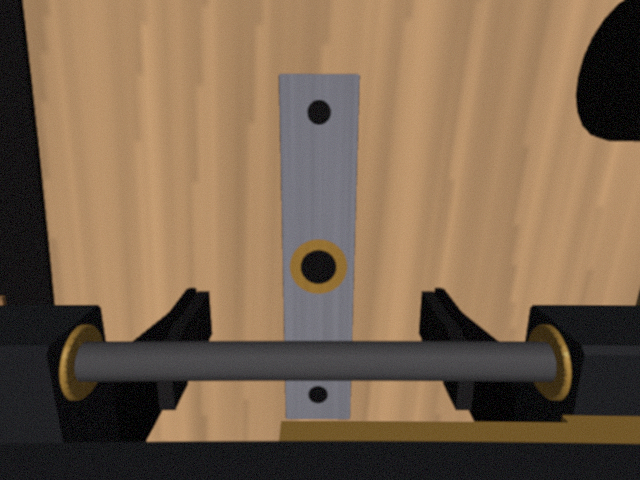

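```bash
python3 - <<'E'
from h import *
o=pw(load('w12'),b=(319,266.5,.008),h1=(318.7,112,.008),h2=(318,394.5,.008)); print(ang(o['h2'],o['h1'])); togo([*o['b'][:2],.012],3.3)
E
```

```text
b [ 0.6886 -0.0166  0.008 ]
h1 [0.6834 0.0647 0.008 ]
h2 [ 0.693  -0.0983  0.008 ]
(np.float64(93.39), np.float64(0.1633))
shift [ 1.3  2.4 65.2]
rotvec [-0.2  0.1  0.2] j7 0.31
rotvec [-1.000e-01 -4.000e-01 -1.798e+02] j7 0.31
```

Emit:
apply_moves([
  {"grip": 0, "xyz": [1, 2.5, 40], "rotation": [0, 0, 0]},
  {"grip": 0, "xyz": [1, 2.5, 60], "rotation": [0, 0, 0]},
  {"grip": 0, "xyz": [1, 2.5, 65], "rotation": [0, 0, 0]},
  {"grip": 0, "xyz": [1, 2.5, 67], "rotation": [0, 0, 0]},
])

```text
time: 16.27
ee_pos: [0.6887, -0.0167, 0.011]
eef_rot: [1.0, 0.03, -0.0, -0.002]
ft_force: [0.4, -0.9, 1.0]
width: 0.087
```

Emit:
apply_moves([
  {"grip": 255, "xyz": [0, 0, 0], "rotation": [0, 0, 0]},
  {"grip": 255, "xyz": [0, 0, 0], "rotation": [0, 0, 0]},
  {"grip": 255, "xyz": [0, 0, 0], "rotation": [0, 0, 0]},
  {"grip": 255, "xyz": [0, 0, 0], "rotation": [0, 0, 0]},
  {"grip": 255, "xyz": [0, 0, 0], "rotation": [0, 0, 0]},
], squeeze=45)

```text
time: 16.9
ee_pos: [0.6887, -0.0167, 0.011]
eef_rot: [1.0, 0.03, -0.0, -0.002]
ft_force: [0.8, 0.0, 0.2]
width: 0.045
```

Emit:
apply_moves([
  {"grip": 255, "xyz": [0, 0, 0], "rotation": [0, 0, 0]},
  {"grip": 255, "xyz": [0, 0, -10], "rotation": [0, 0, 0]},
  {"grip": 255, "xyz": [0, 0, -30], "rotation": [0, 0, 0]},
  {"grip": 255, "xyz": [0, 0, -50], "rotation": [0, 0, 0]},
])

```text
time: 17.4
ee_pos: [0.6889, -0.0171, 0.0628]
eef_rot: [1.0, 0.03, 0.0, -0.002]
ft_force: [0.3, -0.3, -3.5]
width: 0.0391
```

```bash
python3 - <<'E'
from h import *
st(); c=cam('wrist','w13'); 
E
```

```text
{'time': 17.4, 'ee_pos': [0.6889, -0.0171, 0.0628], 'eef_rot': [0.9995, 0.0301, 0.0, -0.002], 'ft_force': [0.3192, -0.3265, -3.5309], 'width': 0.0391}
```

View pics/w13.png

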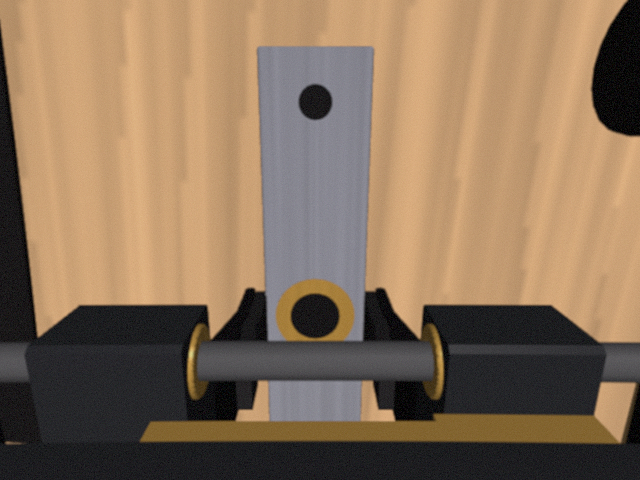

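```bash
python3 - <<'E'
from h import *
c=load('w13');P=cloud(c)
for u,v in ((315,60),(315,130),(290,200),(340,200),(315,240),(290,380)): print(P[v,u].round(4))
c=cam('side','s13'); Q=cloud(c); q=Q[:,350:420].reshape(-1,3); m=(abs(q[:,0]-.689)<.02)&(abs(q[:,1]+.017)<.12)&(q[:,2]>.02); q=q[m]
far=q[abs(q[:,1]+.017)>.06]; print(len(far)); A=np.c_[far[:,:2],np.ones(len(far))]; print(np.linalg.lstsq(A,far[:,2],rcond=None)[0]); print(far[:,2].mean())
st()
o=pw(load('w13'),b=(315,315,.0598),h1=(315.5,102,.0598))
E
```

```text
[0.6824 0.0779 0.0584]
[0.6838 0.055  0.0592]
[0.676  0.0293 0.0588]
[0.6947 0.0303 0.058 ]
[0.6862 0.014  0.0575]
[0.6815 0.0071 0.1399]
168
[ 1.92515796 -0.03859735 -1.26508692]
0.07295358804815126
{'time': 17.5, 'ee_pos': [0.6906, -0.0173, 0.0648], 'eef_rot': [0.9995, 0.0301, 0.0023, -0.002], 'ft_force': [0.4708, -0.4042, -4.1528], 'width': 0.0392}
b [ 0.688  -0.0166  0.0598]
h1 [0.6834 0.0644 0.0598]
```

```bash
python3 - <<'E'
from h import *
togo([.479,-.006,.10],-1.2)
E
```

```text
shift [-210.4  -24.1  -36.1]
rotvec [-0.2 -0.3  4.7] j7 0.32
rotvec [   0.4   -0.4 -175.3] j7 0.32
```

Emit:
apply_moves([
  {"grip": 255, "xyz": [0, 0, -35], "rotation": [0, 0, 0]},
  {"grip": 255, "xyz": [-40, -5, -55], "rotation": [0, 0, 1.2]},
  {"grip": 255, "xyz": [-85, -10, -55], "rotation": [0, 0, 2.4]},
  {"grip": 255, "xyz": [-130, -15, -45], "rotation": [0, 0, 3.6]},
  {"grip": 255, "xyz": [-170, -20, -36], "rotation": [-0.2, -0.3, 4.7]},
])

```text
time: 18.12
ee_pos: [0.5178, -0.0077, 0.0997]
eef_rot: [1.0, -0.011, -0.0, -0.001]
ft_force: [0.2, -0.0, -3.3]
width: 0.0392
```

```bash
python3 - <<'E'
from h import *
st();togo([.479,-.006,.09],-1.2)
E
```

```text
{'time': 18.125, 'ee_pos': [0.5178, -0.0077, 0.0997], 'eef_rot': [0.9999, -0.0113, -0.0005, -0.0007], 'ft_force': [0.2401, -0.0493, -3.3007], 'width': 0.0392}
shift [-38.8  -0.8   9.7]
rotvec [-0.1  0.1 -0.1] j7 0.11
rotvec [1.000e-01 1.000e-01 1.799e+02] j7 0.11
```

Emit:
apply_moves([
  {"grip": 255, "xyz": [-25, -1, 5], "rotation": [0, 0, 0]},
  {"grip": 255, "xyz": [-38, -1, 15], "rotation": [0, 0, 0]},
  {"grip": 255, "xyz": [-39, -1, 20], "rotation": [0, 0, 0]},
  {"grip": 255, "xyz": [-39, -1, 20], "rotation": [0, 0, 0]},
  {"grip": 255, "xyz": [-39, -1, 20], "rotation": [0, 0, 0]},
])

```text
time: 18.75
ee_pos: [0.4796, -0.006, 0.0801]
eef_rot: [1.0, -0.011, -0.0, -0.0]
ft_force: [-0.5, -0.5, -4.0]
width: 0.039
```

```bash
python3 - <<'E'
from h import *
st();c=cam('wrist','w14');c=cam('scene','sc14');crop(c,285,385,195,285,6.5,'sc14c');togo([.479,-.006,.059],-1.2)
c=cam('side','s14');crop(c,260,360,220,310,6.5,'s14c')
E
```

```text
{'time': 18.75, 'ee_pos': [0.4796, -0.006, 0.0801], 'eef_rot': [0.9999, -0.0115, -0.0001, -0.0005], 'ft_force': [-0.506, -0.523, -4.0265], 'width': 0.039}
shift [-0.3  0.1 21. ]
rotvec [-0.1  0.  -0.1] j7 0.06
rotvec [0.000e+00 1.000e-01 1.799e+02] j7 0.06
```

View pics/w14.png

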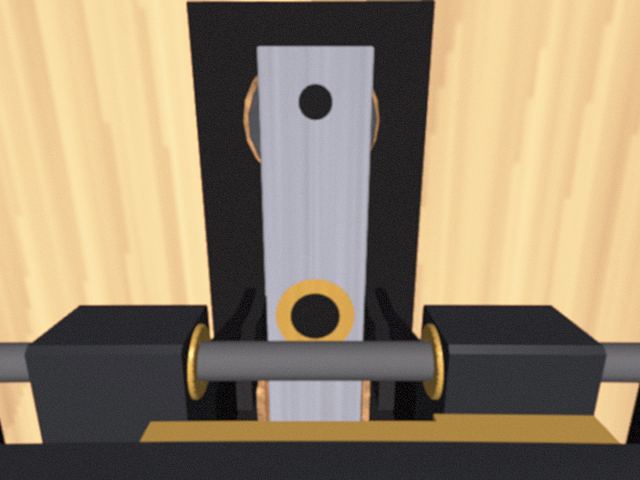

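View pics/sc14c.png

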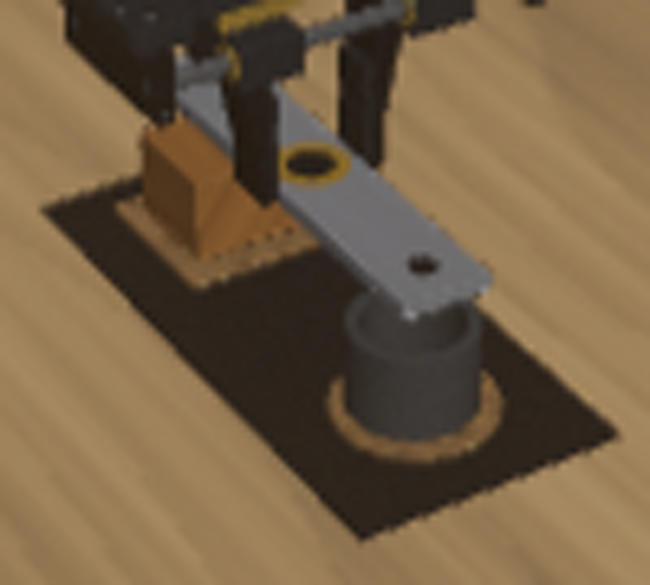

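View pics/s14c.png

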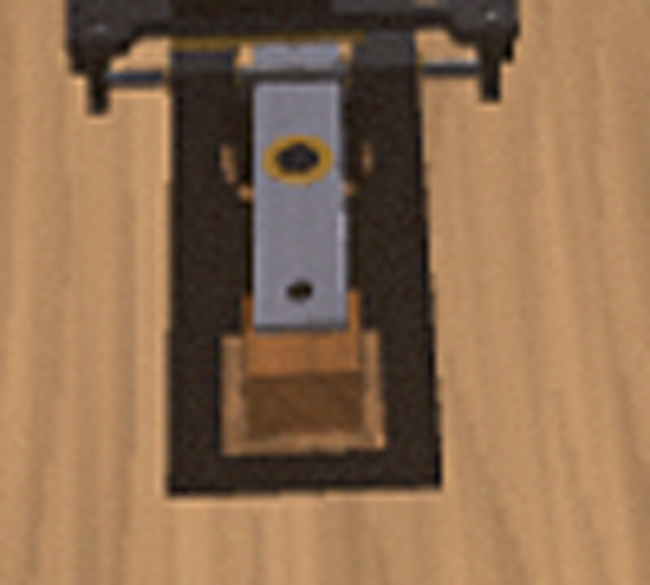

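Emit:
apply_moves([
  {"grip": 255, "xyz": [-1, 0, 12], "rotation": [0, 0, 0]},
  {"grip": 255, "xyz": [-1, 0, 19], "rotation": [0, 0, 0]},
  {"grip": 255, "xyz": [-1, 0, 20], "rotation": [0, 0, 0]},
  {"grip": 255, "xyz": [-1, 0, 20.5], "rotation": [0, 0, 0]},
])

```text
time: 19.4
ee_pos: [0.4782, -0.006, 0.0593]
eef_rot: [1.0, -0.011, -0.0, -0.0]
ft_force: [0.6, -0.4, -4.2]
width: 0.039
```

Emit:
apply_moves([
  {"grip": 255, "xyz": [0, 0, 0.8], "rotation": [0, 0, 0]},
])

```text
time: 19.52
ee_pos: [0.4784, -0.006, 0.0587]
eef_rot: [1.0, -0.011, -0.0, -0.0]
ft_force: [0.8, 0.4, -4.4]
width: 0.039
```

Emit:
apply_moves([
  {"grip": 255, "xyz": [0, 0, 0.8], "rotation": [0, 0, 0]},
  {"grip": 255, "xyz": [0, 0, 1], "rotation": [0, 0, 0]},
])

```text
time: 19.77
ee_pos: [0.4786, -0.0059, 0.0579]
eef_rot: [1.0, -0.011, 0.0, -0.001]
ft_force: [-0.8, -0.2, -1.6]
width: 0.0394
```

Emit:
apply_moves([
  {"grip": 255, "xyz": [0, 0, 0.5], "rotation": [0, 0, 0]},
])

```text
time: 19.9
ee_pos: [0.4786, -0.0059, 0.0578]
eef_rot: [1.0, -0.012, -0.0, -0.001]
ft_force: [-5.2, -1.1, 9.0]
width: 0.0391
```

Emit:
apply_moves([
  {"grip": 60, "xyz": [0, 0, 0], "rotation": [0, 0, 0]},
  {"grip": 60, "xyz": [0, 0, 0], "rotation": [0, 0, 0]},
  {"grip": 60, "xyz": [0, 0, 0], "rotation": [0, 0, 0]},
])

```text
time: 20.27
ee_pos: [0.4789, -0.0059, 0.0579]
eef_rot: [1.0, -0.011, 0.0, -0.001]
ft_force: [0.2, -0.4, -0.2]
width: 0.061
```

Emit:
apply_moves([
  {"grip": 40, "xyz": [0, 0, -10], "rotation": [0, 0, 0]},
  {"grip": 0, "xyz": [0, 0, -50], "rotation": [0, 0, 0]},
  {"grip": 0, "xyz": [0, 20, -110], "rotation": [0, 0, 0]},
  {"grip": 0, "xyz": [0, 50, -150], "rotation": [0, 0, 0]},
  {"grip": 0, "xyz": [0, 60, -170], "rotation": [0, 0, 0]},
])

```text
time: 20.9
ee_pos: [0.4781, -0.0684, 0.2308]
eef_rot: [1.0, -0.013, 0.002, -0.001]
ft_force: [-0.3, 0.1, 0.4]
width: 0.0866
```

Emit:
apply_moves([
  {"grip": 0, "xyz": [0, 0, 0], "rotation": [0, 0, 0]},
  {"grip": 0, "xyz": [0, 0, 0], "rotation": [0, 0, 0]},
  {"grip": 0, "xyz": [0, 0, 0], "rotation": [0, 0, 0]},
])

```text
time: 21.28
ee_pos: [0.4776, -0.0677, 0.2299]
eef_rot: [1.0, -0.012, 0.001, -0.001]
ft_force: [-0.2, 0.1, -0.1]
width: 0.0867
```

```bash
python3 - <<'E'
from h import *
st();c=cam('wrist','w15');c=cam('scene','sc15');crop(c,285,385,195,285,6.5,'sc15c')
E
```

```text
{'time': 21.275, 'ee_pos': [0.4776, -0.0677, 0.2299], 'eef_rot': [0.9999, -0.0125, 0.0012, -0.0012], 'ft_force': [-0.2179, 0.0758, -0.0815], 'width': 0.0867}
```

View pics/w15.png

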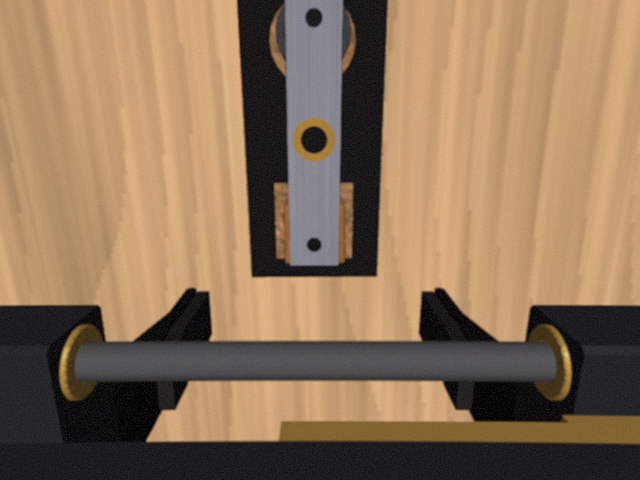

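View pics/sc15c.png

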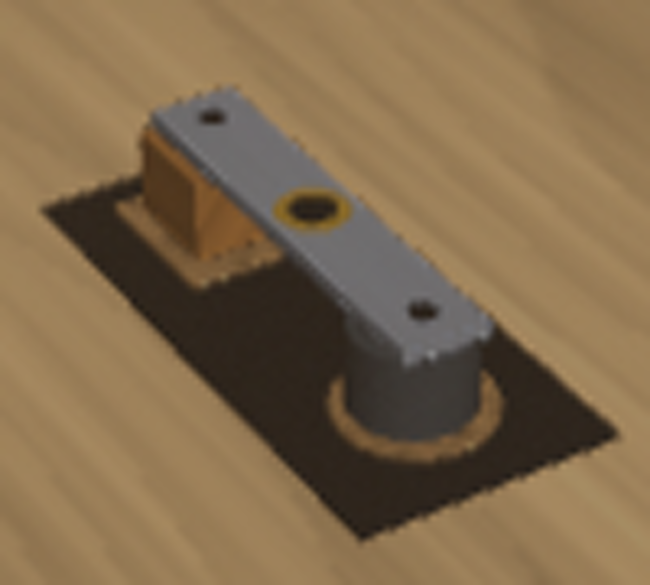

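```bash
python3 - <<'E'
from h import *
o=pw(load('w15'),b=(314,140,.055),h1=(314,17,.055),h2=(314,244,.055));print(ang(o['h2'],o['h1']))
P=cloud(load('sc15')); 
q=P.reshape(-1,3); q=q[(q[:,0]>.4)&(q[:,0]<.56)&(abs(q[:,1]+.005)<.095)&(q[:,2]>.052)]; print(len(q),q[:,2].mean(),np.linalg.lstsq(np.c_[q[:,:2],np.ones(len(q))],q[:,2],rcond=None)[0], cv2.minAreaRect(q[:,:2].astype('f')))
q=P.reshape(-1,3);q=q[(q[:,0]>.5)&(q[:,0]<.8)&(q[:,1]>.3)&(q[:,2]>.05)]; print('bins',q.min(0))
togo([.625,.20,.23],0)
E
```

```text
b [ 0.478  -0.0067  0.055 ]
h1 [0.4802 0.0754 0.055 ]
h2 [ 0.4758 -0.0878  0.055 ]
(np.float64(88.48), np.float64(0.1633))
7185 0.41171648431546554 [ 0.24179682 -0.65303776  0.27017352] ((0.480058491230011, -0.0049311816692352295), (0.18989722430706024, 0.159775048494339), 89.84954833984375)
bins [0.56221911 0.44979598 0.07044858]
shift [ 140.5 -271.5    1. ]
rotvec [-0.1 -0.1 -1.4] j7 0.02
rotvec [ -0.2   0.2 178.6] j7 0.02
```

Emit:
apply_moves([
  {"grip": 100, "xyz": [30, -55, 0], "rotation": [0, 0, -1.4]},
  {"grip": 100, "xyz": [60, -110, 0], "rotation": [0, 0, -1.4]},
  {"grip": 100, "xyz": [90, -165, 0], "rotation": [0, 0, -1.4]},
  {"grip": 100, "xyz": [120, -220, 0], "rotation": [0, 0, -1.4]},
  {"grip": 100, "xyz": [140, -270, 0], "rotation": [0, 0, -1.4]},
])

```text
time: 22.0
ee_pos: [0.625, 0.201, 0.2296]
eef_rot: [1.0, 0.0, 0.001, -0.001]
ft_force: [0.6, -0.2, 1.2]
width: 0.0538
```

Emit:
apply_moves([
  {"grip": 100, "xyz": [0, 0, 0], "rotation": [0, 0, 0]},
  {"grip": 100, "xyz": [0, 0, 0], "rotation": [0, 0, 0]},
  {"grip": 100, "xyz": [0, 0, 0], "rotation": [0, 0, 0]},
  {"grip": 100, "xyz": [0, 0, 0], "rotation": [0, 0, 0]},
])

```text
time: 22.5
ee_pos: [0.625, 0.1999, 0.2301]
eef_rot: [1.0, -0.001, 0.001, -0.001]
ft_force: [-0.1, -0.3, -0.6]
width: 0.0529
```

```bash
python3 - <<'E'
from h import *
st();c=cam('wrist','w16');print(np.round(r.read_state()['joint_vel'],3))
E
```

```text
{'time': 22.5, 'ee_pos': [0.625, 0.1999, 0.2301], 'eef_rot': [1.0, -0.0006, 0.0008, -0.0009], 'ft_force': [-0.1189, -0.2858, -0.6312], 'width': 0.0529}
[-0.001  0.005 -0.003 -0.004  0.    -0.    -0.001]
```

View pics/w16.png

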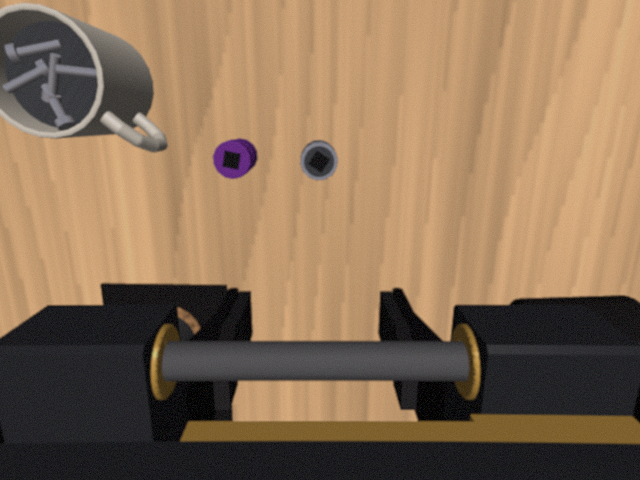

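The chrome socket's top is at (319,161), with the purple look-alike at (233,159) to its left and the mug further left. The chrome one is the target.

```bash
python3 - <<'E'
from h import *
o=pw(load('w16'),s=(319,161,.045),p=(233,159,.045),hand=(160,145,.05));togo([*o['s'][:2],.10],0)
c=load('w16');crop(c,210,350,120,200,5,'w16c')
E
```

```text
s [0.6276 0.2444 0.045 ]
p [0.5605 0.246  0.045 ]
hand [0.5067 0.2568 0.05  ]
shift [  2.4 -44.  130.1]
rotvec [-0.1 -0.1 -0. ] j7 -0.15
rotvec [-1.0e-01  2.0e-01  1.8e+02] j7 -0.15
```

View pics/w16c.png

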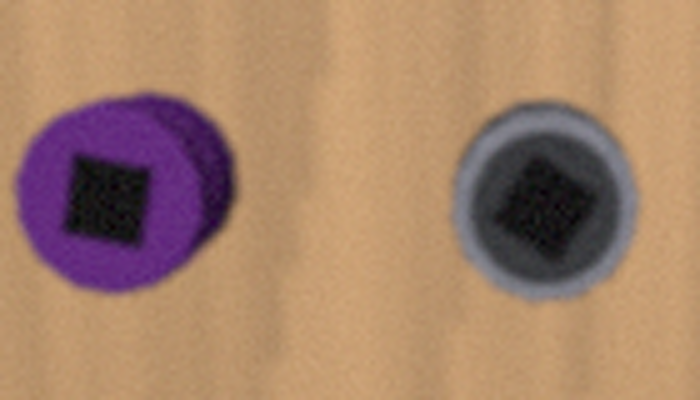

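Emit:
apply_moves([
  {"grip": 100, "xyz": [2.5, -44, 40], "rotation": [0, 0, 0]},
  {"grip": 100, "xyz": [2.5, -44, 90], "rotation": [0, 0, 0]},
  {"grip": 100, "xyz": [2.5, -44, 130], "rotation": [0, 0, 0]},
  {"grip": 100, "xyz": [2.5, -44, 130], "rotation": [0, 0, 0]},
  {"grip": 100, "xyz": [2.5, -44, 130], "rotation": [0, 0, 0]},
])

```text
time: 23.18
ee_pos: [0.6287, 0.2443, 0.1023]
eef_rot: [1.0, -0.001, 0.002, -0.001]
ft_force: [0.2, 0.2, 1.0]
width: 0.0533
```

Emit:
apply_moves([
  {"grip": 100, "xyz": [0, 0, 0], "rotation": [0, 0, 0]},
  {"grip": 100, "xyz": [0, 0, 0], "rotation": [0, 0, 0]},
])

```text
time: 23.42
ee_pos: [0.6296, 0.2444, 0.104]
eef_rot: [1.0, -0.001, 0.003, -0.002]
ft_force: [0.0, 0.1, -0.0]
width: 0.053
```

```bash
python3 - <<'E'
from h import *
st();c=cam('wrist','w17')
E
```

```text
{'time': 23.425, 'ee_pos': [0.6296, 0.2444, 0.104], 'eef_rot': [1.0, -0.0007, 0.003, -0.002], 'ft_force': [0.0457, 0.1039, -0.0456], 'width': 0.053}
```

View pics/w17.png

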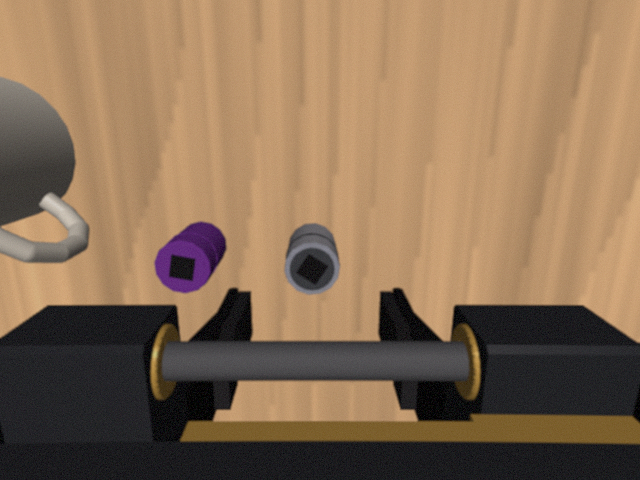

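```bash
python3 - <<'E'
from h import *
o=pw(load('w17'),s=(312.5,266.5,.045));togo([*o['s'][:2],.024],0)
E
```

```text
s [0.6278 0.2459 0.045 ]
shift [-1.9 -1.2 79.5]
rotvec [-0.2 -0.3 -0.1] j7 -0.16
rotvec [ -0.5   0.3 179.9] j7 -0.16
```

Emit:
apply_moves([
  {"grip": 100, "xyz": [-2, -1, 40], "rotation": [0, 0, 0]},
  {"grip": 100, "xyz": [-2, -1, 75], "rotation": [-0.2, -0.3, 0]},
  {"grip": 100, "xyz": [-2, -1, 80], "rotation": [-0.2, -0.3, 0]},
  {"grip": 100, "xyz": [-2, -1, 80], "rotation": [-0.2, -0.3, 0]},
])

```text
time: 23.98
ee_pos: [0.6283, 0.2457, 0.0246]
eef_rot: [1.0, -0.001, 0.001, -0.0]
ft_force: [0.2, 0.6, -0.1]
width: 0.0528
```

Emit:
apply_moves([
  {"grip": 255, "xyz": [0, 0, 0], "rotation": [0, 0, 0]},
  {"grip": 255, "xyz": [0, 0, 0], "rotation": [0, 0, 0]},
  {"grip": 255, "xyz": [0, 0, 0], "rotation": [0, 0, 0]},
  {"grip": 255, "xyz": [0, 0, 0], "rotation": [0, 0, 0]},
  {"grip": 255, "xyz": [0, 0, 0], "rotation": [0, 0, 0]},
], squeeze=20)

```text
time: 24.6
ee_pos: [0.6285, 0.2458, 0.0251]
eef_rot: [1.0, -0.001, 0.001, -0.0]
ft_force: [-1.5, -0.4, 5.4]
width: 0.0298
```

Emit:
apply_moves([
  {"grip": 255, "xyz": [0, 0, -20], "rotation": [0, 0, 0]},
  {"grip": 255, "xyz": [0, 0, -70], "rotation": [0, 0, 0]},
  {"grip": 255, "xyz": [0, 0, -120], "rotation": [0, 0, 0]},
  {"grip": 255, "xyz": [0, 0, -140], "rotation": [0, 0, 0]},
])

```text
time: 25.1
ee_pos: [0.6296, 0.2457, 0.1694]
eef_rot: [1.0, -0.001, 0.003, -0.001]
ft_force: [0.1, 1.1, -1.7]
width: 0.0292
```

```bash
python3 - <<'E'
from h import *
st();c=cam('wrist','w18');togo([.478,-.06,.17],-1.3)
E
```

```text
{'time': 25.1, 'ee_pos': [0.6296, 0.2457, 0.1694], 'eef_rot': [1.0, -0.001, 0.0029, -0.0015], 'ft_force': [0.0876, 1.0949, -1.7371], 'width': 0.0292}
shift [-151.4  306.2   -1.7]
rotvec [-0.2 -0.4  1.2] j7 -0.19
rotvec [   0.6   -0.3 -178.8] j7 -0.19
```

View pics/w18.png

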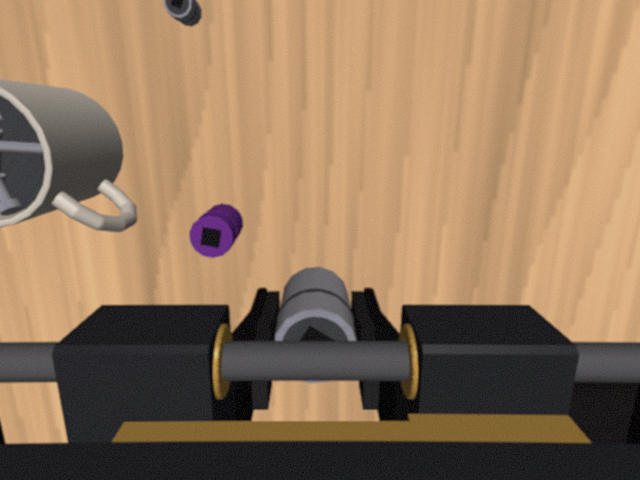

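Emit:
apply_moves([
  {"grip": 255, "xyz": [-25, 52, 0], "rotation": [0, 0, 0]},
  {"grip": 255, "xyz": [-55, 108, 0], "rotation": [0, 0, 0]},
  {"grip": 255, "xyz": [-90, 162, 0], "rotation": [0, 0, 0]},
  {"grip": 255, "xyz": [-120, 216, 0], "rotation": [-0.2, -0.4, 1]},
  {"grip": 255, "xyz": [-150, 250, 0], "rotation": [-0.2, -0.4, 1]},
])

```text
time: 25.78
ee_pos: [0.4776, -0.0063, 0.1673]
eef_rot: [1.0, -0.011, -0.001, 0.0]
ft_force: [0.2, -0.6, -1.6]
width: 0.0293
```

Emit:
apply_moves([
  {"grip": 255, "xyz": [0, 45, 0], "rotation": [0, 0, 0]},
  {"grip": 255, "xyz": [0, 45, 0], "rotation": [0, 0, 0]},
  {"grip": 255, "xyz": [0, 45, 0], "rotation": [0, 0, 0]},
  {"grip": 255, "xyz": [0, 45, 0], "rotation": [0, 0, 0]},
])

```text
time: 26.28
ee_pos: [0.4766, -0.0502, 0.1669]
eef_rot: [1.0, -0.01, -0.002, 0.001]
ft_force: [-0.6, 0.5, -2.5]
width: 0.0296
```

```bash
python3 - <<'E'
from h import *
st();c=cam('wrist','w19');togo([.478,-.0065,.09],-1.3)
E
```

```text
{'time': 26.275, 'ee_pos': [0.4766, -0.0502, 0.1669], 'eef_rot': [1.0, -0.0097, -0.0016, 0.0006], 'ft_force': [-0.5518, 0.4808, -2.5111], 'width': 0.0296}
shift [  0.8 -43.9  76.9]
rotvec [0.1 0.2 0.2] j7 0.05
rotvec [-3.000e-01  1.000e-01 -1.798e+02] j7 0.05
```

View pics/w19.png

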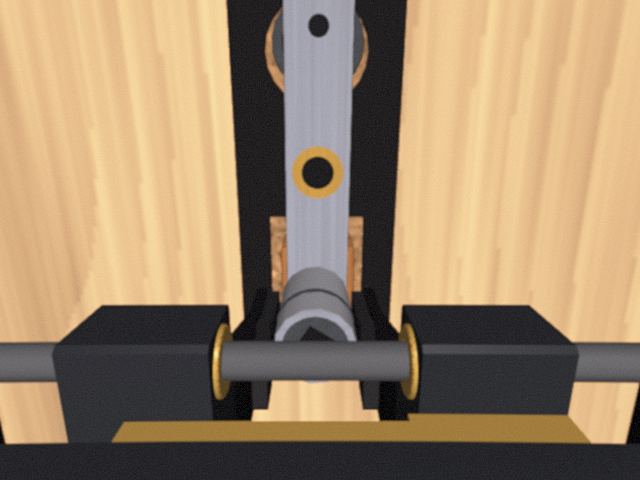

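```bash
python3 - <<'E'
from h import *
o=pw(load('w19'),b=(318,172,.055));togo([*o['b'][:2],.09],-1.3)
E
```

```text
b [ 0.4782 -0.006   0.055 ]
shift [  0.9 -44.5  76.9]
rotvec [0.1 0.2 0.2] j7 0.05
rotvec [-3.000e-01  1.000e-01 -1.798e+02] j7 0.05
```

Emit:
apply_moves([
  {"grip": 255, "xyz": [1, -30, 10], "rotation": [0, 0, 0]},
  {"grip": 255, "xyz": [1, -44.5, 45], "rotation": [0, 0, 0]},
  {"grip": 255, "xyz": [1, -44.5, 72], "rotation": [0, 0, 0]},
  {"grip": 255, "xyz": [1, -44.5, 76], "rotation": [0.1, 0.2, 0]},
  {"grip": 255, "xyz": [1, -44.5, 76], "rotation": [0.1, 0.2, 0]},
])

```text
time: 26.95
ee_pos: [0.4785, -0.006, 0.0914]
eef_rot: [1.0, -0.01, 0.0, -0.0]
ft_force: [0.5, -0.0, -1.8]
width: 0.0294
```

```bash
python3 - <<'E'
from h import *
st();c=cam('wrist','w20');c=cam('scene','sc20');crop(c,285,385,175,285,5.4,'sc20c');togo([.4782,-.0062,.081],-1.3)
E
```

```text
{'time': 26.95, 'ee_pos': [0.4785, -0.006, 0.0914], 'eef_rot': [1.0, -0.0098, 0.0004, -0.0], 'ft_force': [0.4598, -0.0108, -1.8472], 'width': 0.0294}
shift [-0.8  0.3 11. ]
rotvec [-0.1 -0.1  0.2] j7 0.06
rotvec [ 2.000e-01 -1.000e-01 -1.798e+02] j7 0.06
```

View pics/sc20c.png

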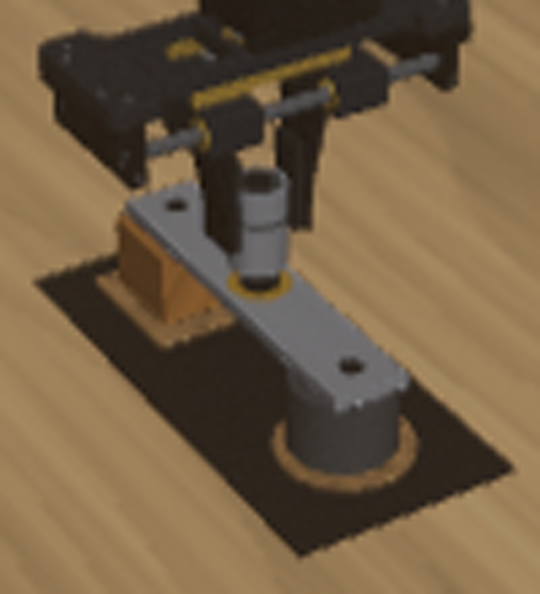

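View pics/w20.png

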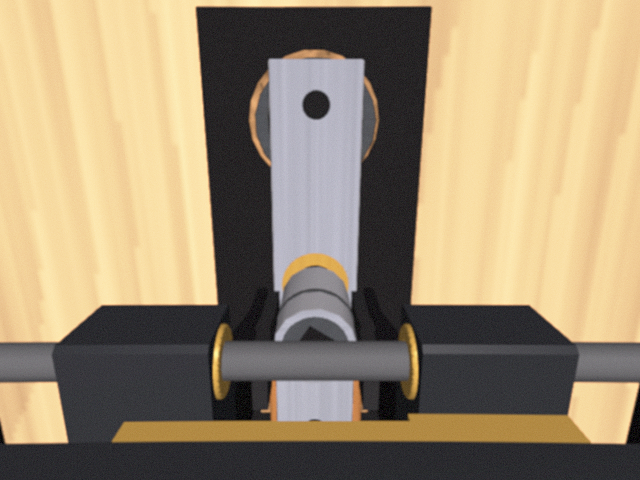

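Centred above the bush. Now lower gently.

Emit:
apply_moves([
  {"grip": 255, "xyz": [-0.5, 0, 6], "rotation": [0, 0, 0]},
  {"grip": 255, "xyz": [-0.5, 0, 9], "rotation": [0, 0, 0]},
  {"grip": 255, "xyz": [-0.5, 0, 10], "rotation": [0, 0, 0]},
  {"grip": 255, "xyz": [-0.5, 0, 10], "rotation": [0, 0, 0]},
])

```text
time: 27.55
ee_pos: [0.4785, -0.006, 0.0819]
eef_rot: [1.0, -0.01, 0.001, -0.0]
ft_force: [0.6, 0.4, -2.0]
width: 0.0297
```

Emit:
apply_moves([
  {"grip": 255, "xyz": [0, 0, 0.8], "rotation": [0, 0, 0]},
])

```text
time: 27.68
ee_pos: [0.4786, -0.0059, 0.0812]
eef_rot: [1.0, -0.01, 0.001, -0.0]
ft_force: [0.3, 0.3, -1.3]
width: 0.0292
```

Emit:
apply_moves([
  {"grip": 255, "xyz": [0, 0, 0.8], "rotation": [0, 0, 0]},
])

```text
time: 27.8
ee_pos: [0.4786, -0.006, 0.0804]
eef_rot: [1.0, -0.01, 0.001, -0.0]
ft_force: [0.7, -0.0, -1.8]
width: 0.0295
```

Emit:
apply_moves([
  {"grip": 255, "xyz": [0, 0, 0.7], "rotation": [0, 0, 0]},
])

```text
time: 27.92
ee_pos: [0.4787, -0.0059, 0.08]
eef_rot: [1.0, -0.01, 0.001, -0.001]
ft_force: [-5.1, -0.0, 12.2]
width: 0.0298
```

Contact. Release, then rise.

Emit:
apply_moves([
  {"grip": 100, "xyz": [0, 0, -0.3], "rotation": [0, 0, 0]},
  {"grip": 100, "xyz": [0, 0, -0.3], "rotation": [0, 0, 0]},
  {"grip": 60, "xyz": [0, 0, -0.3], "rotation": [0, 0, 0]},
  {"grip": 60, "xyz": [0, 0, -20], "rotation": [0, 0, 0]},
  {"grip": 60, "xyz": [0, 0, -70], "rotation": [0, 0, 0]},
])

```text
time: 28.55
ee_pos: [0.4772, -0.0062, 0.1494]
eef_rot: [1.0, -0.01, -0.001, 0.001]
ft_force: [0.7, 0.7, 0.5]
width: 0.065
```

Emit:
apply_moves([
  {"grip": 0, "xyz": [0, 30, -60], "rotation": [0, 0, 0]},
  {"grip": 0, "xyz": [0, 70, -90], "rotation": [0, 0, 0]},
  {"grip": 0, "xyz": [0, 90, -90], "rotation": [0, 0, 0]},
  {"grip": 0, "xyz": [0, 90, -90], "rotation": [0, 0, 0]},
  {"grip": 0, "xyz": [0, 90, -90], "rotation": [0, 0, 0]},
])

```text
time: 29.18
ee_pos: [0.4754, -0.095, 0.239]
eef_rot: [1.0, -0.009, -0.001, 0.001]
ft_force: [-0.6, 0.8, -0.6]
width: 0.0867
```

```bash
python3 - <<'E'
from h import *
st();c=cam('wrist','w21');c=cam('scene','sc21');crop(c,285,385,175,285,5.4,'sc21c');print(np.round(r.read_state()['joint_vel'],3))
c=cam('side','s21')
E
```

```text
{'time': 29.175, 'ee_pos': [0.4754, -0.095, 0.239], 'eef_rot': [1.0, -0.0094, -0.0012, 0.0005], 'ft_force': [-0.5616, 0.7705, -0.5809], 'width': 0.0867}
[-0.002 -0.001  0.003 -0.002  0.003  0.     0.004]
```

View pics/sc21c.png

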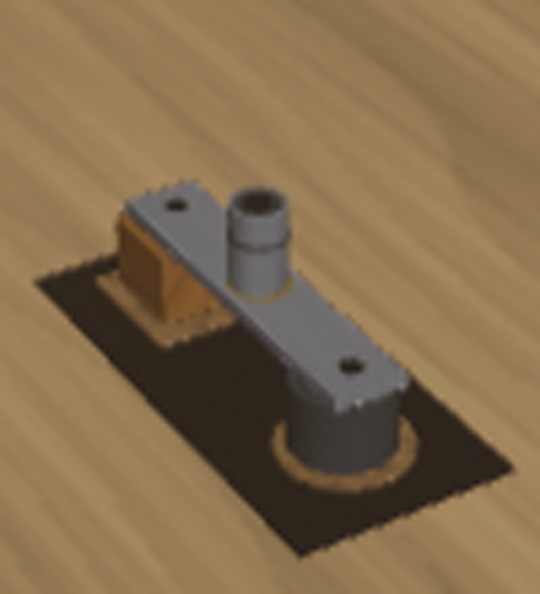

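View pics/w21.png

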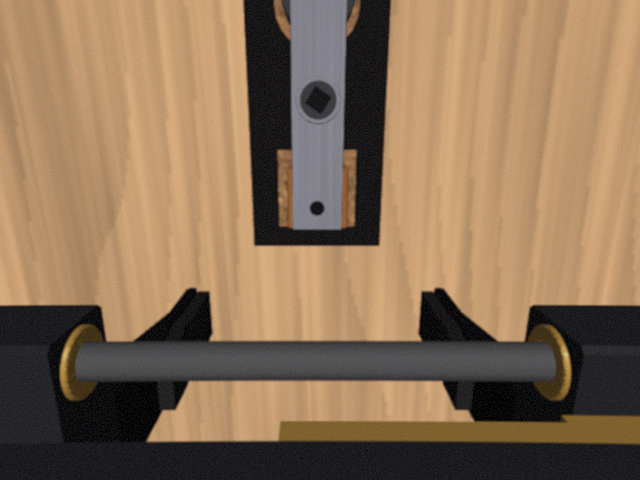

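View pics/s21.png

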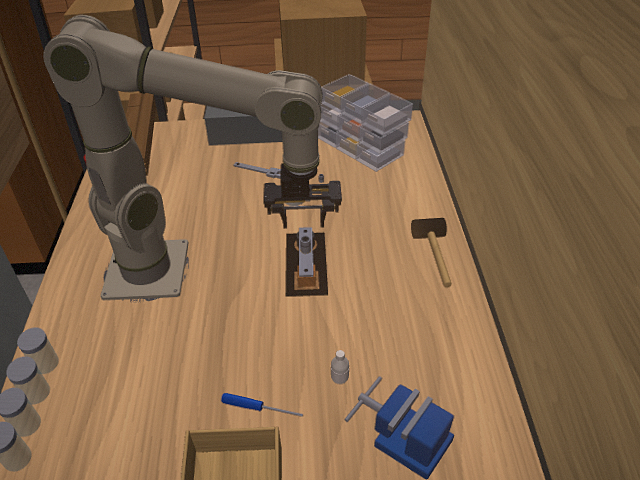

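The scene crop shows the socket upright with an even brass rim around its base, at (258,290) in the crop. The wrist view has the socket top at (318,100). The mug, spanner and screwdriver are unmoved. One last numeric check, then hand in.

```bash
python3 - <<'E'
from h import *
o=pw(load('w21'),sock=(318,99.5,.1),hole=(317,208,.055)); print('bush expected', o['hole'][:2]+.0817*np.array([.0262,1]))
r.close_job()
E
```

```text
sock [ 0.4779 -0.0075  0.1   ]
hole [ 0.4759 -0.0883  0.055 ]
bush expected [ 0.47801804 -0.00655589]
the job is handed in; nothing more can be done
```

The strap is set up for its bush to be knocked out, and I handed the job in at about 29 s of the 96 s allowed. No verdict was reported.

I placed the tube on the round pad, the block on the square pad, the strap across both, and the chrome socket on the bush. Everything is let go, and the open gripper stands clear behind the stack.

| Item | Last check | Limit |
|---|---|---|
| Tube | even ring of cork visible all round, about 1 mm off centre by eye | 12 mm |
| Block | about 2 mm off the square pad's centre | 12 mm |
| Strap | bush about 1 mm from the mat's centre, lying within about 0.5° of the pads' line | 12 mm, 0.17 rad |
| Socket | about 1 mm from the bush's centre, upright | 10 mm |

- **Bystanders:** In the last picture the spanner and screwdriver look unmoved. The mug was last seen upright in the wrist pictures, but I did not measure any of the three.
- **Strap level:** I judged this by eye in the scene picture. My depth-based fit picked up the arm as well and was of no use.
- **Cameras disagreed:** The scene and side cameras differed by up to about 10 mm in y. I went by wrist-camera measurements taken with the arm at rest, and the placements confirmed them.

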